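# Index the turret and unscrew the T-handled holder

### The arm

A 6-joint arm with a two-finger parallel gripper is mounted at the origin on a cart in front of the work surface, level with it; the furniture and walls round the work are solid. World frame = base frame: x ahead of the robot, y to its left, z up, the work surface at z = 0. Lengths are in m, angles in rad, forces in N, time in s.
With the tool pointing down it reaches from about 0.4 to 0.925 m from the base axis. Payload 3.4 kg.
Tool frame: the origin (TCP) lies at the very end of the fingers, on their centre line; the grasp point (between the pads) lies 19 mm behind it; z points along the fingers, y is the direction in which the jaws open and shut (so a half turn about z gives the same grasp; the last joint's range is limited). The gripper opens to 85 mm and grips with 20 to 120 N. Pads are 22 mm wide; open, the fingers measure 114 mm over their backs; the gripper's body (76 mm by 85 mm) begins 54 mm behind the grasp point. The pads swing forward as they close: fully open they stand 13 mm farther back than shut.
Start: joints at [1.268, 0.307, 1.506, -0, 1.328, -0.073], TCP at [0.13, 0.56, 0.231] pointing down, gripper open.
Joint ranges: [-3.12, 3.12], [-1.05, 2.28], [0.14, 2.33], [-1.42, 4.57], [0.1, 2.73], [-2.68, 2.68]. Speed limits (rad/s): [2.57, 2.57, 3.14, 3.14, 3.14, 3.14].

### API

Orientations are given as a rotation vector (axis times angle).
In Python, from workcell import readout, get_image, job gives the robot as it stands.
- The arm moves only by the shell command python3 -m inch 'ROWS' [FORCE]. ROWS is JSON, a list of rows, each a list of 7 numbers: the shift along the tool's x, y, z in cm, then the turn, a rotation vector about the tool's x, y, z in degrees, then the opening, from -1 (shut) to 1 (fully open). In form: [[x, y, z, ax, ay, az, hand], ...]. A call has 1 to 12 rows; each row shifts and turns the pose as measured when the row begins, along the tool's axes as they then stand; what a row does not reach is not made up. A row lasts 1/8 s, in which the tool goes at most 62.5 mm and 10.7 degrees, less where a joint would pass 70% of its speed; a pose out of reach is approached as far as the arm can. A call is refused whole if a number of a shift passes 6.25 or a number of a turn 10.7, either way. A call with a gripper value outside its range is refused whole. The fingers move at their own pace and stop on an object; FORCE is the grip in N (left out, the last holds). Time passes only in rows, so rows that do not move let the fingers close. It gives the time, the measured TCP pose, the force and the opening at its end, in the units of the state.
- readout.get_state(): the state, without advancing time (a new reading comes with each control period).
- get_image(name): name is "scene" or "top" or "wrist"; returns a dict with "image" (420x560x3 uint8, red, green, blue), "fx", "fy", "cx", "cy" (pixels), "rvec" (rotation vector, rad) and "tvec" (3), from world to camera coordinates, as OpenCV has them. Camera axes: x right, y down, z forward; pixel columns grow to the right and rows downward; lengths in m; the calibration is good to about 2 mm. The wrist camera is an equidistant fisheye: a pixel r from the principal point sees the ray r / f radians off the axis. A picture is of the moment at which its call begins. There is no depth.
- job.job_done(): hands the job in, once; it reports no verdict.
The state is a dict: "clock": time; "q": joint angles; "dq": joint speeds; "effort": joint torques, N m; "tcp_pos": TCP position; "orientation": TCP orientation; "ft_force": force on the tool from outside, world axes, zero at the start; "wrist_torque": the same for the moment, N m; "grip_width": opening from 0.0 (shut) to 1.0 (fully open).
Only numpy, scipy, OpenCV 4.12 (cv2) and the standard library are available. Lean on these libraries where they do the work, as an engineer would, in place of code of your own. Each camera call takes 0.05 s, during which the arm holds its last target.

### The job

Push the turret round until the station with the T-handled holder stands at the pointer on its base. There, unscrew the holder, lift it out and stand it upright on its foot in the tray. Leave the turret with the emptied station at the pointer, and do not disturb the jar, the funnel, the weight and the beaker.

Things in the scene. Friction and masses are not known exactly. Their poses are not given: they have to be found in the camera images.
- turret_base: fixed round grey base of the turret, 188 mm across, 26 mm high; origin at the centre of its underside on the worktop; the turret's vertical axis passes through it. A small block with a steel pointer (top 39 mm above the worktop) stands out of its rim, 79 to 113 mm from the axis towards the base's own -x
- index_point (a point): the changing position: the point 56 mm from the turret axis towards the pointer (and 90 mm above the worktop) where the centre of the holder's station has to be
- turret: aluminium disc 176 mm across on the base, turns either way without end; no detents, takes about 0.6 N m (8 N at a peg), stays where left. Origin on the axis, 26 mm above the worktop; z up; own +x points to the holder's station. Three dark round sockets 70 mm across, tops 90 mm above the worktop: the holder's, and two with fixed low plugs (hexagonal, round; tops 102 mm above the worktop)
- station (a point): centre of the mouth of the holder's socket, 56 mm from the turret axis, 90 mm above the worktop. The other two sockets lie 120 degrees to either side of it. Screwed in, the holder's bar lies along the line from the turret axis through this point, its centre 134 mm above the worktop
- peg0_top (a point): top of an upright round steel peg on the turret, for pushing it round: 16 mm thick, from 38 mm to 134 mm above the worktop, 78 mm from the turret axis, 60 degrees anticlockwise (from above) of the holder's station
- peg1_top (a point): the same, the peg 180 degrees from the holder's station
- peg2_top (a point): the same, the peg 60 degrees clockwise of the holder's station
- holder_bar (a point): centre of the cross bar of the loose steel T-handled holder (0.3 kg, 101 mm tall). x runs along the bar, z up along the holder. The round bar is 14 mm thick, 90 mm long; below it a neck 14 mm thick, and a flange 58 mm across whose top is 34 mm below the bar's centre
- holder_pins (a point): point on the holder's axis, 60 mm below the bar's centre, 34 mm above its foot, where two thread pins stand out parallel to the bar, 57 mm over their ends. It unscrews anticlockwise from above (2 to 4 N near the end of the bar), leans up to 3 degrees in its socket, rises 6 mm in 90 degrees and stays where left; lifts straight out once turned 75 to 95 degrees; meets a stop at about 97 degrees
- holder_foot (a point): centre of the holder's flat round foot, 32 mm across, 94 mm below the bar's centre; it stands on this. Once unscrewed it must rise 45 mm more to clear the socket
- tray: fixed open aluminium tray, 150 mm (its x) by 120 mm (its y), 22 mm high, walls and floor 4 mm thick; origin at the centre of its underside on the worktop
- sample_jar: screw-top jar, 54 mm across, 75 mm high, origin at the centre of its underside; leave alone
- funnel: metal funnel standing on its mouth, 68 mm across, 78 mm high, origin at the centre of its underside; leave alone
- weight: slotted round weight, 64 mm across, 36 mm high, origin at the centre of its underside; leave alone
- mug_beaker: clear beaker with a handle, 80 x 103 mm, 100 mm high, origin at the centre of its underside; leave alone

How it is judged:
By the outcome, as a careful person would: the job done as asked, in the order asked, and still so for the second after the job is handed in, with the robot touching nothing.
It also fails if it takes over 72 s, if anything falls off the work surface, if the arm or the gripper's body presses on something with over 40 N, if the wrist force passes 120 N, or if a joint passes its speed limit or range.

## Working session

There is one attempt and no reset: what is moved stays moved. The work goes in short steps, Python scripts to look and compute and a shell command to move; the robot and the scene stay as the last step left them, time stands still between calls to the robot, and variables do not carry over. Pictures are saved under pics/ and viewed, and the job is handed in when it is done.

```bash
ls; mkdir -p pics
python3 - <<'E'
from workcell import readout,get_image
import cv2
print(readout.get_state())
for n in ["scene","top","wrist"]:
    d=get_image(n); cv2.imwrite(f"pics/{n}0.png",d["image"][:,:,::-1]); print(n,{k:d[k] for k in d if k!="image"})
E
```

```text
pics
{'clock': 0.0, 'q': array([ 1.26847089e+00,  3.07549214e-01,  1.50765700e+00, -8.14211480e-06,
        1.32838321e+00, -7.35147805e-02]), 'dq': array([ 0.00030265, -0.00076122, -0.00056365, -0.00012098, -0.00067034,
       -0.00042111]), 'effort': array([ 1.06567297e-04, -4.57555890e+01, -2.51920170e+01, -1.80328257e-04,
        1.31031490e-02, -2.19749211e-05]), 'tcp_pos': array([0.13025198, 0.55935091, 0.23040083]), 'orientation': array([-3.58586476e-01, -3.12069155e+00,  3.08326260e-03]), 'ft_force': array([-0.20257049,  0.13421437, -0.13339575]), 'wrist_torque': array([-0.02747026, -0.00851638, -0.01654187]), 'grip_width': 0.9992642706376987}
scene {'fx': 383.6783258844586, 'fy': 383.6783258844586, 'cx': 272.4071305377304, 'cy': 206.48803586014543, 'rvec': array([ 1.97213693, -1.27073917,  0.57973299]), 'tvec': array([-0.22066022,  0.39266705,  0.77100817])}
top {'fx': 391.41811664837155, 'fy': 391.41811664837155, 'cx': 282.50057630709614, 'cy': 206.02214557486988, 'rvec': array([ 2.16345649, -2.15029899,  0.12558585]), 'tvec': array([-0.01410234,  0.51702196,  1.06467637])}
wrist {'fx': 325.19226210127806, 'fy': 325.19226210127806, 'cx': 280.39512152852654, 'cy': 208.78532828780376, 'rvec': array([-2.26482447, -1.79681373, -0.27261489]), 'tvec': array([-0.5736066 , -0.03822262,  0.37864151])}
```

View pics/scene0.png

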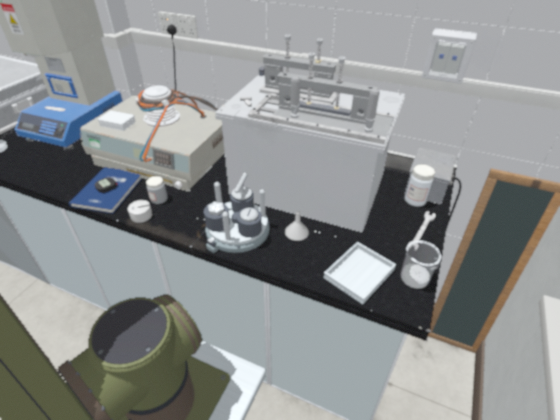

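View pics/top0.png

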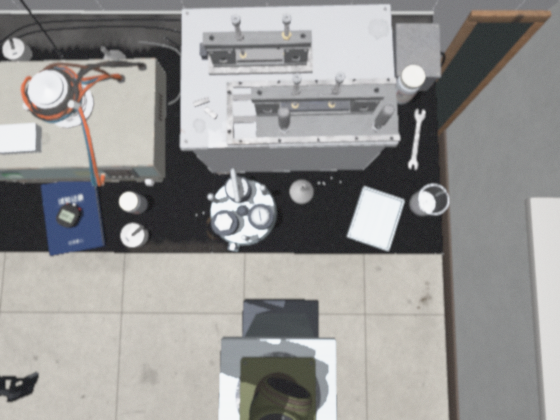

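View pics/wrist0.png

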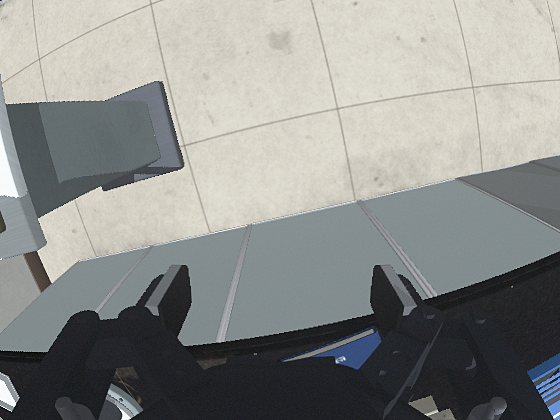

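```bash
cat > h.py <<'E'
from workcell import readout,get_image
import cv2,numpy as np
from scipy.spatial.transform import Rotation as R
def cam(d):
    Rm=R.from_rotvec(d["rvec"]).as_matrix(); return Rm,np.array(d["tvec"])
def ray(d,u,v,fish=False):
    x=(u-d["cx"])/d["fx"]; y=(v-d["cy"])/d["fy"]
    if fish:
        r=np.hypot(x,y); s=np.sin(r)/r if r>1e-9 else 1; c=np.array([x*s,y*s,np.cos(r)])
    else: c=np.array([x,y,1.])
    Rm,t=cam(d); return -Rm.T@t, Rm.T@c
def atz(d,u,v,z,fish=False):
    o,k=ray(d,u,v,fish); return o+k*(z-o[2])/k[2]
def proj(d,p,fish=False):
    Rm,t=cam(d); c=Rm@np.array(p)+t
    if fish:
        h=np.hypot(c[0],c[1]); th=np.arctan2(h,c[2]); q=c[:2]/h*th if h>1e-9 else c[:2]*0
    else: q=c[:2]/c[2]
    return np.array([d["cx"]+d["fx"]*q[0],d["cy"]+d["fy"]*q[1]])
def crop(d,x0,y0,x1,y1,s,name,grid=10):
    im=cv2.resize(d["image"][y0:y1,x0:x1,::-1],None,fx=s,fy=s,interpolation=cv2.INTER_CUBIC)
    for u in range((x0//grid+1)*grid,x1,grid):
        cv2.line(im,((u-x0)*s,0),((u-x0)*s,6),(0,0,255),1); cv2.putText(im,str(u),((u-x0)*s,16),0,.35,(0,0,255),1)
    for v in range((y0//grid+1)*grid,y1,grid):
        cv2.line(im,(0,(v-y0)*s),(6,(v-y0)*s),(0,0,255),1); cv2.putText(im,str(v),(7,(v-y0)*s+4),0,.35,(0,0,255),1)
    cv2.imwrite("pics/"+name,im)
def state():
    s=readout.get_state(); T=R.from_rotvec(s["orientation"]).as_matrix()
    print("t",round(s["clock"],2),"tcp",s["tcp_pos"].round(4),"x",T[:,0].round(3),"y",T[:,1].round(3),"z",T[:,2].round(3),"F",s["ft_force"].round(1),"g",round(s["grip_width"],3),"q",s["q"].round(2))
    return s,T
E
python3 - <<'E'
from h import *
d=get_image("top"); crop(d,195,150,305,260,7,"t1.png")
crop(d,340,170,460,260,6,"t2.png")
s=get_image("scene"); crop(s,190,165,320,260,6,"s1.png")
print(proj(d,[0.6,0,0]),atz(d,243,211,0.03))
E
```

```text
[278.9585131 178.9687655] [0.50256528 0.09957182 0.03      ]
```

View pics/t1.png

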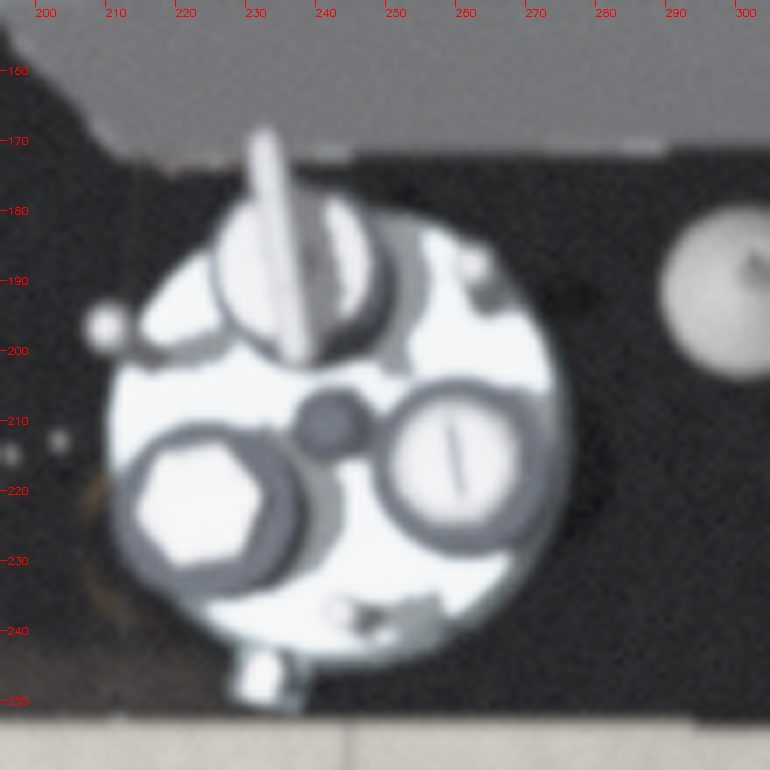

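View pics/t2.png

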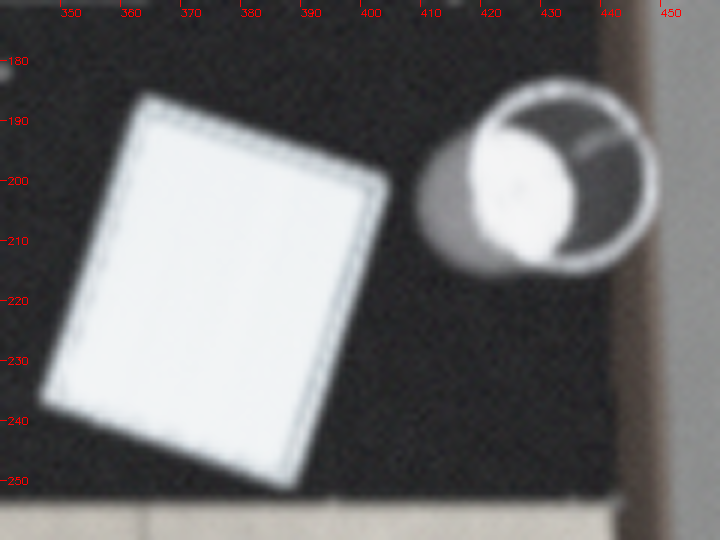

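View pics/s1.png

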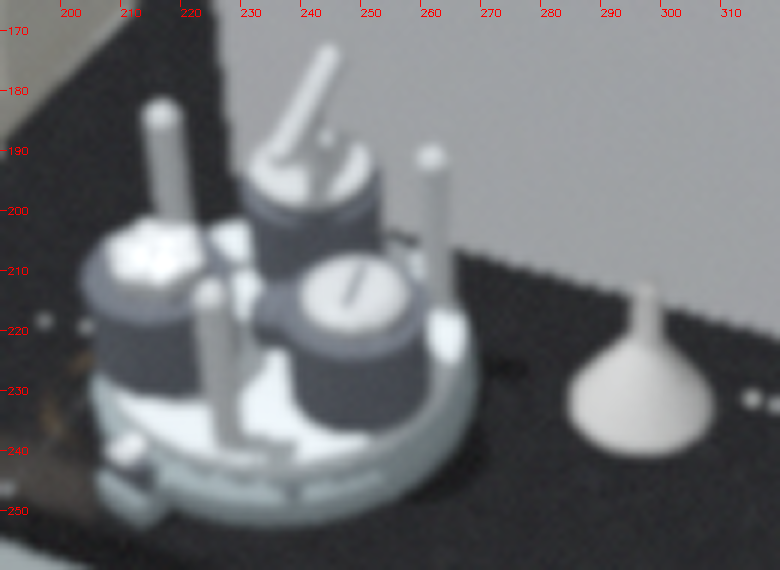

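Run:
```python
from h import *
from scipy.optimize import least_squares
d=get_image("top"); s=get_image("scene")
pk=[("pegA",210.3,196.5,216.5,183.5),("pegB",262,187.5,262,190),("pegC",243.2,237.2,225,213.5)]
P={}
for n,u,v,us,vs in pk:
    a=atz(d,u,v,.134);b=atz(s,us,vs,.134);P[n]=(a+b)/2; print(n,a.round(4),b.round(4))
for n,u,v,z in [("hex",224,220.5,.102),("round",258.3,216,.102),("barout",232.6,168.5,.134),("barin",237.7,201,.134),("pointer",233,246.5,.039)]:
    print(n,atz(d,u,v,z).round(4))
for n,u,v,z in [("barout",244.5,173,.134),("barin",234.5,192,.134),("ptr",210,240,.039)]: print("S",n,atz(s,u,v,z).round(4))
# circle fit with angle
A=np.array([P[k][:2] for k in P]); c=A.mean(0); print("axis",c, np.linalg.norm(A-c,axis=1), np.degrees(np.arctan2(*(A-c).T[::-1])))
for n,u,v,z in [("c1",363.5,185.5,.022),("c2",403,200.5,.022),("c3",388,251,.022),("c4",346,237,.022)]:
    print(n,atz(d,u,v,z).round(4))
print("funnel",atz(d,302,191,.07))
print("jar?",atz(d,132,203,.075),"wt",atz(d,133,236,.036))
```

```text
pegA [0.528  0.1724 0.134 ] [0.5255 0.1735 0.134 ]
pegB [0.5519 0.0411 0.134 ] [0.5516 0.0409 0.134 ]
pegC [0.4251 0.0868 0.134 ] [0.422  0.0858 0.134 ]
hex [0.4696 0.141  0.102 ]
round [0.4819 0.0517 0.102 ]
barout [0.6009 0.1172 0.134 ]
barin [0.5168 0.1024 0.134 ]
pointer [0.4034 0.1243 0.039 ]
S barout [0.6044 0.1241 0.134 ]
S barin [0.512  0.1071 0.134 ]
S ptr [0.3988 0.1296 0.039 ]
axis [0.50068763 0.10007391] [0.07740074 0.07808459 0.07832096] [  70.34031045  -49.16884215 -169.84643837]
c1 [ 0.5783 -0.2405  0.022 ]
c2 [ 0.5359 -0.3512  0.022 ]
c3 [ 0.3939 -0.3052  0.022 ]
c4 [ 0.432  -0.1889  0.022 ]
funnel [ 0.55374565 -0.06376841  0.07      ]
jar? [0.51761838 0.39437523 0.075     ] wt [0.43056505 0.40208417 0.036     ]
```

Run:
```python
from h import *
s,T=state()
w=get_image("wrist"); Rm,t=cam(w); print("cam pos",-Rm.T@t,"axis",Rm[2], "in tool", T.T@(-Rm.T@t-s["tcp_pos"]),T.T@Rm[2])
# box
d=get_image("top")
for z in (0,.2,.3): print(atz(d,195,150,z),atz(d,300,145,z))
# shift to target TCP in tool frame
for tgt in ([0.40,0.10,.30],):
    print(T.T@(np.array(tgt)-s["tcp_pos"])*100)
```

```text
t 0.35 tcp [0.1304 0.5599 0.2311] x [-0.974  0.227  0.   ] y [ 0.227  0.974 -0.001] z [-0. -0. -1.] F [-0.6  0.  -0.1] g 1.001 q [ 1.27  0.31  1.51 -0.    1.33 -0.07]
cam pos [0.05633739 0.57671213 0.37262974] axis [ 0.29050295 -0.06790619 -0.95446152] in tool [ 0.07594423 -0.00046047 -0.14154761] [-2.98355817e-01  2.51290084e-04  9.54454684e-01]
[0.68498201 0.24700222 0.        ] [ 0.70163723 -0.06101372  0.        ]
[0.63136451 0.19993787 0.2       ] [ 0.64504345 -0.05303572  0.2       ]
[0.60455576 0.17640569 0.3       ] [ 0.61674656 -0.04904672  0.3       ]
[-36.68946778 -38.67564835  -6.87285398]
```

```bash
python3 -m inch '[[-4.7,-2.9,0,0,0,0,0.5],[-4.7,-2.9,0,0,0,0,0.5],[-4.7,-2.9,0,0,0,0,0.5],[-4.7,-2.9,0,0,0,0,0.5],[-4.7,-2.9,0,0,0,0,0.5],[-4.7,-2.9,0,0,0,0,0.5],[-4.7,-2.9,0,0,0,0,0.5],[-4.7,-2.9,0,0,0,0,0.5],[-4.7,-2.9,0,0,0,0,0.5],[-4.7,-2.9,0,0,0,0,0.5]]' 40
python3 -m inch '[[0,0,0,0,0,9.7,0.5],[0,0,0,0,0,9.7,0.5],[0,0,0,0,0,9.7,0.5],[0,0,0,0,0,9.7,0.5],[0,0,0,0,0,9.7,0.5],[0,0,0,0,0,9.7,0.5],[0,0,0,0,0,9.7,0.5],[0,0,0,0,0,9.7,0.5],[0,0,0,0,0,9.7,0.5],[0,0,0,0,0,9.7,0.5],[0,0,0,0,0,0,0.5]]'
python3 - <<'E'
from h import *
state(); w=get_image("wrist"); cv2.imwrite("pics/w1.png",w["image"][:,:,::-1])
E
```

```text
clock: 1.7
tcp_pos: [0.5343, 0.1656, 0.2326]
orientation: [0.344, 3.118, 0.012]
ft_force: [1.1, 0.8, -0.3]
grip_width: 0.749
clock: 3.08
tcp_pos: [0.5389, 0.1604, 0.2326]
orientation: [-2.623, -1.729, -0.016]
ft_force: [-0.0, 0.5, -0.4]
grip_width: 0.751
t 3.08 tcp [0.5389 0.1604 0.2326] x [0.394 0.919 0.009] y [ 0.919 -0.394  0.005] z [ 0.008  0.006 -1.   ] F [-0.   0.5 -0.4] g 0.751 q [0.21 0.28 1.54 0.   1.31 0.62]
```

View pics/w1.png

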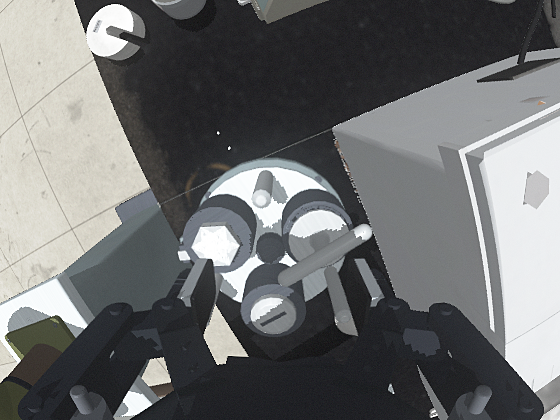

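Run:
```python
from h import *
w=get_image("wrist"); crop(w,160,150,390,350,3,"w1c.png",20)
```

```text
(no output)
```

View pics/w1c.png

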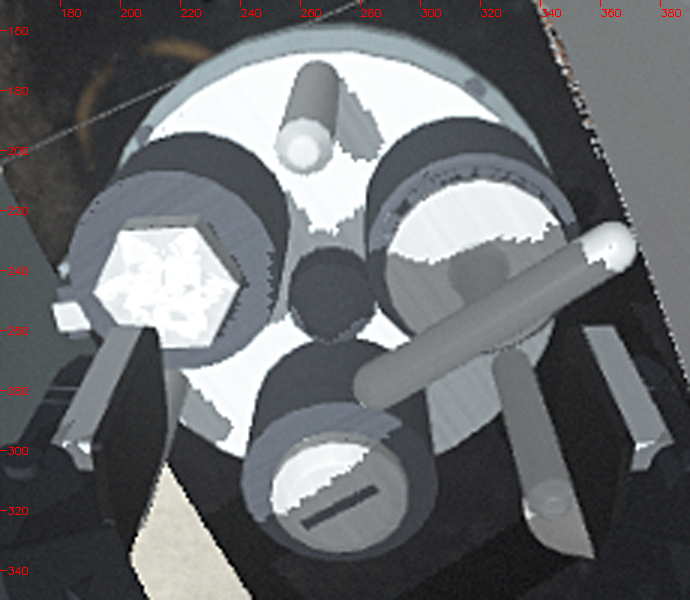

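Run:
```python
from h import *
w=get_image("wrist"); c=np.array([.5007,.1001])
for n,u,v,z in [("peg0",261,198.5,.134),("peg2",340.5,315,.134),("ptr",182,255,.039),("hub",270,247.5,.09),("hex",215.5,246,.102),("round",271,315.5,.102),("barout",361,232,.134),("barin",281,279,.134)]:
    p=atz(w,u,v,z,True)[:2]; print(n,p.round(4),np.linalg.norm(p-c).round(4),np.degrees(np.arctan2(*(p-c)[::-1])).round(1))
s,T=state(); print(T.T@(np.array([.5268,.173,.2])-s["tcp_pos"])*100)
```

```text
peg0 [0.5299 0.1752] 0.0806 68.7
peg2 [0.5508 0.0476] 0.0726 -46.3
ptr [0.4013 0.1286] 0.1034 164.0
hub [0.511  0.1178] 0.0205 59.9
hex [0.4674 0.1434] 0.0546 127.5
round [0.4834 0.0526] 0.0506 -110.0
barout [0.5926 0.1178] 0.0936 10.9
barin [0.5165 0.1047] 0.0165 16.3
t 3.23 tcp [0.5389 0.1604 0.2326] x [0.393 0.919 0.009] y [ 0.919 -0.393  0.005] z [ 0.008  0.006 -1.   ] F [ 0.3  0.1 -0.4] g 0.755 q [0.21 0.28 1.54 0.   1.31 0.61]
[ 0.65128364 -1.62536419  3.25442564]
```

```bash
python3 -m inch '[[0.8,-1.6,0,0,0,-3,0.5],[0,0,2.5,0,0,0,0.3],[0,0,3,0,0,0,0.3],[0,0,0,0,0,0,0.3]]'
python3 - <<'E'
from h import *
s,T=state(); print(T.T@(np.array([.528,.1735,.104])-s["tcp_pos"])*100)
w=get_image("wrist"); cv2.imwrite("pics/w2.png",w["image"][:,:,::-1])
E
```

```text
clock: 3.72
tcp_pos: [0.5254, 0.1777, 0.1774]
orientation: [-2.562, -1.815, -0.018]
ft_force: [-0.6, 0.2, -0.2]
grip_width: 0.649
t 3.73 tcp [0.5254 0.1777 0.1774] x [0.332 0.943 0.01 ] y [ 0.943 -0.332  0.005] z [ 0.009  0.008 -1.   ] F [-0.6  0.2 -0.2] g 0.649 q [0.25 0.32 1.63 0.01 1.18 0.58]
[-0.3878651   0.34611139  7.33838085]
```

View pics/w2.png

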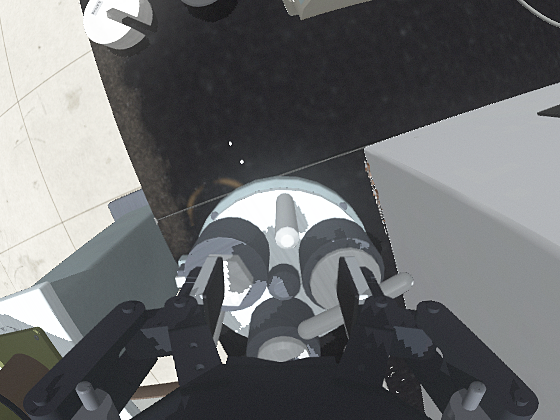

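```bash
python3 -m inch '[[-0.2,0.3,0,0,0,0,0.3],[-0.2,0,2.5,0,0,0,0.3],[0,0,2.5,0,0,0,0.3],[0,0,2.2,0,0,0,0.3],[0,0,0,0,0,0,0.3]]'
python3 - <<'E'
from h import *
s,T=state(); print(T.T@(np.array([.528,.1735,.104])-s["tcp_pos"])*100)
w=get_image("wrist"); cv2.imwrite("pics/w3.png",w["image"][:,:,::-1])
E
```

```text
clock: 4.4
tcp_pos: [0.5355, 0.1755, 0.1129]
orientation: [2.556, 1.817, 0.045]
ft_force: [-0.4, 0.1, -0.3]
grip_width: 0.644
t 4.4 tcp [0.5355 0.1755 0.1129] x [0.328 0.944 0.02 ] y [ 0.944 -0.329  0.021] z [ 0.026  0.012 -1.   ] F [-0.4  0.1 -0.3] g 0.644 q [0.24 0.39 1.71 0.01 1.01 0.57]
[-0.44844628 -0.65813904  0.87101793]
```

View pics/w3.png

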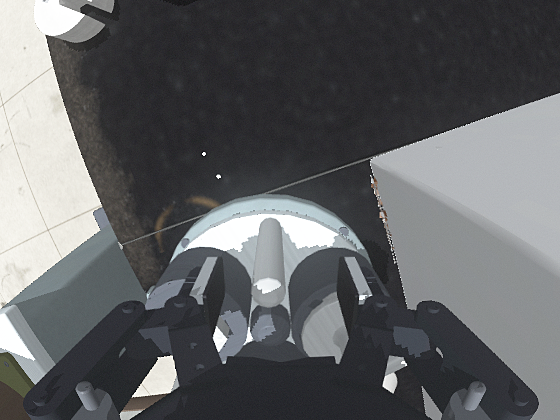

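```bash
python3 -m inch '[[-0.4,-0.6,0,1.2,-1.2,0,0.3],[0,0,0.8,0,0,0,0.3],[0,0,0,0,0,0,0.3]]'
python3 - <<'E'
from h import *
s,T=state(); print(T.T@(np.array([.528,.1735,.104])-s["tcp_pos"])*100)
E
python3 -m inch '[[0,0,0,0,0,0,-1],[0,0,0,0,0,0,-1],[0,0,0,0,0,0,-1],[0,0,0,0,0,0,-1]]' 40
python3 - <<'E'
from h import *
s,T=state()
w=get_image("wrist"); cv2.imwrite("pics/w4.png",w["image"][:,:,::-1])
E
```

```text
clock: 4.82
tcp_pos: [0.5316, 0.1743, 0.1087]
orientation: [2.558, 1.819, 0.008]
ft_force: [0.4, -0.4, -0.0]
grip_width: 0.649
t 4.83 tcp [0.5316 0.1743 0.1087] x [0.328 0.945 0.003] y [ 0.945 -0.328  0.006] z [ 0.006  0.001 -1.   ] F [ 0.4 -0.4 -0. ] g 0.649 q [ 0.24  0.4   1.7  -0.    1.03  0.58]
[-0.19669652 -0.31087646  0.47256551]
clock: 5.32
tcp_pos: [0.5304, 0.1749, 0.1092]
orientation: [2.56, 1.82, 0.007]
ft_force: [0.1, -0.0, -0.3]
grip_width: 0.166
t 5.33 tcp [0.5304 0.1749 0.1092] x [0.329 0.944 0.003] y [ 0.944 -0.329  0.003] z [ 0.004  0.002 -1.   ] F [ 0.1 -0.  -0.3] g 0.166 q [0.24 0.4  1.71 0.   1.03 0.58]
```

View pics/w4.png

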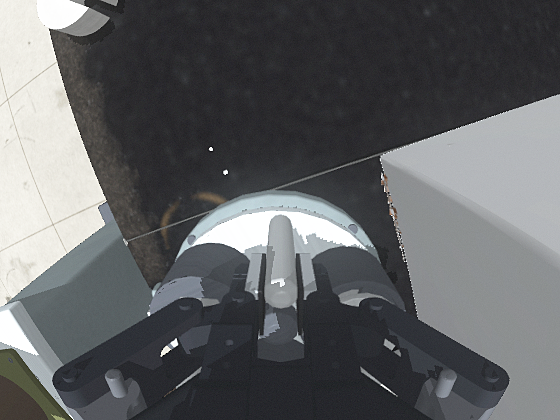

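```bash
python3 -m inch '[[-0.08,-1.08,0,0,0,-8,-1],[-0.08,-1.08,0,0,0,-8,-1],[-0.08,-1.08,0,0,0,-8,-1],[-0.08,-1.08,0,0,0,-8,-1],[0,0,0,0,0,0,-1]]'
cat > p.py <<'E'
from h import *
s,T=state(); r=s["tcp_pos"][:2]-[.5007,.1001]; print("r",np.linalg.norm(r).round(4),"ang",np.degrees(np.arctan2(r[1],r[0])).round(1),"xang",np.degrees(np.arctan2(T[1,0],T[0,0])).round(1),"tauz",s["wrist_torque"].round(2))
E
python3 p.py
```

```text
clock: 6.0
tcp_pos: [0.4973, 0.1789, 0.1091]
orientation: [1.935, 2.457, 0.03]
ft_force: [-6.7, 0.7, 7.7]
grip_width: 0.169
t 6.0 tcp [0.4973 0.1789 0.1091] x [-0.234  0.972  0.001] y [0.972 0.234 0.023] z [ 0.022  0.006 -1.   ] F [-6.7  0.7  7.7] g 0.169 q [0.27 0.36 1.78 0.   0.98 0.03]
r 0.0789 ang 92.5 xang 103.6 tauz [-0.14  1.39 -0.12]
```

```bash
python3 -m inch '[[0.1,-1.5,0,0.5,0,-5,-1],[0.1,-1.5,0,0.5,0,-5,-1],[0,-1.5,0,0.3,0,-7,-1],[0,-1.5,0,0,0,-7,-1]]'; python3 p.py
```

```text
clock: 6.5
tcp_pos: [0.4613, 0.1676, 0.1092]
orientation: [1.37, 2.797, 0.046]
ft_force: [5.1, 11.6, -6.4]
grip_width: 0.165
t 6.5 tcp [0.4613 0.1676 0.1092] x [-0.613  0.79  -0.011] y [0.789 0.613 0.038] z [ 0.037  0.014 -0.999] F [ 5.1 11.6 -6.4] g 0.165 q [ 0.26  0.31  1.87  0.01  0.92 -0.4 ]
r 0.0782 ang 120.3 xang 127.8 tauz [ 1.55 -0.34  0.3 ]
```

```bash
python3 -m inch '[[0.05,-1.5,0,0.7,0.2,-6,-1],[0.05,-1.5,0,0.7,0.2,-6,-1],[0.05,-1.5,0,0.7,0.2,-7,-1],[0.05,-1.5,0,0.5,0,-7,-1]]'; python3 p.py
```

```text
clock: 7.0
tcp_pos: [0.4325, 0.1369, 0.1092]
orientation: [0.7, 3.04, 0.022]
ft_force: [4.0, 10.7, -6.1]
grip_width: 0.172
t 7.0 tcp [0.4325 0.1369 0.1092] x [-0.899  0.437 -0.018] y [0.437 0.899 0.019] z [ 0.024  0.009 -1.   ] F [ 4.  10.7 -6.1] g 0.172 q [ 0.21  0.27  1.94  0.    0.91 -0.91]
r 0.0775 ang 151.6 xang 154.1 tauz [ 1.76 -0.33  0.3 ]
```

```bash
python3 -m inch '[[0.05,-1.5,0,0.4,0.2,-7,-1],[0.05,-1.5,0,0.4,0.2,-7,-1],[0.05,-1.5,0,0.4,0.2,-8,-1],[0.05,-1.5,0,0.4,0,-8,-1]]'; python3 p.py;  python3 -m inch '[[0.05,-1.5,0,0.4,0.2,-8,-1],[0.05,-1.5,0,0.4,0.2,-8,-1],[0.05,-1,0,0.4,0.2,-6,-1],[0,0,0,0.4,0,0,-1],[0,0,0,0.4,0,0,-1]]'; python3 p.py
python3 - <<'E'
from h import *
w=get_image("wrist"); cv2.imwrite("pics/w5.png",w["image"][:,:,::-1])
d=get_image("top"); crop(d,195,150,305,260,7,"t5.png")
d=get_image("scene"); crop(d,190,165,320,260,6,"s5.png")
E
```

```text
clock: 7.5
tcp_pos: [0.4237, 0.0895, 0.1093]
orientation: [-0.12, 3.115, 0.004]
ft_force: [3.4, 11.1, -6.2]
grip_width: 0.164
t 7.5 tcp [0.4237 0.0895 0.1093] x [-0.997 -0.077 -0.024] y [-0.077  0.997  0.002] z [ 0.024  0.003 -1.   ] F [ 3.4 11.1 -6.2] g 0.164 q [ 0.11  0.24  1.98  0.    0.9  -1.54]
r 0.0778 ang -172.1 xang -175.6 tauz [ 1.8  -0.61  0.22]
clock: 8.12
tcp_pos: [0.4361, 0.0561, 0.1094]
orientation: [-0.709, 3.03, -0.041]
ft_force: [-0.8, 1.6, 2.5]
grip_width: 0.163
t 8.12 tcp [0.4361 0.0561 0.1094] x [-0.896 -0.444 -0.023] y [-0.443  0.896 -0.032] z [ 0.034 -0.019 -0.999] F [-0.8  1.6  2.5] g 0.163 q [ 0.05  0.25  1.97 -0.03  0.89 -1.97]
r 0.0782 ang -145.8 xang -153.6 tauz [0.78 0.5  0.33]
```

View pics/w5.png

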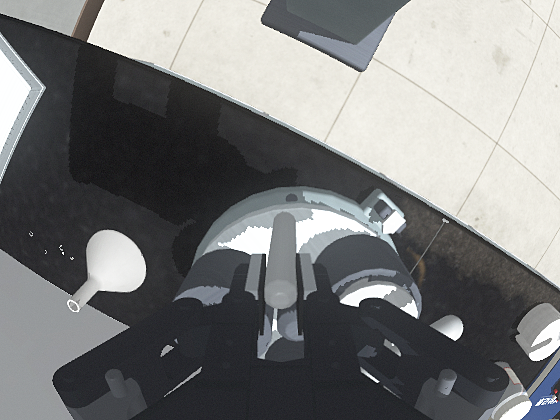

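View pics/t5.png

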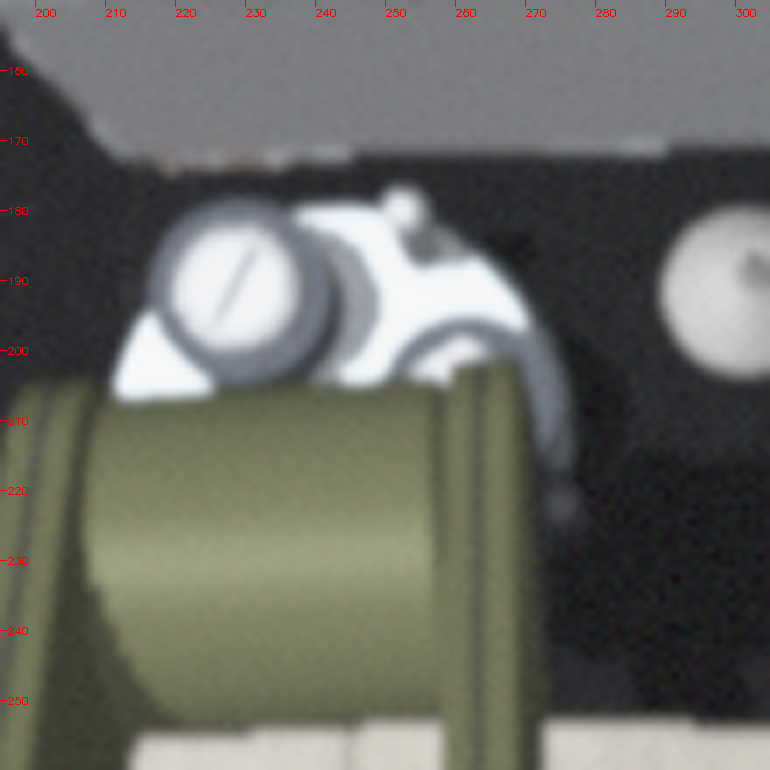

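View pics/s5.png

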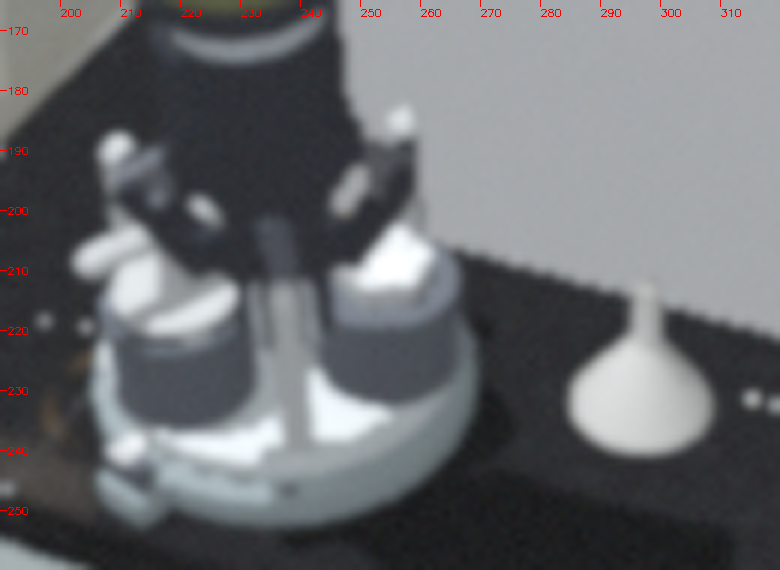

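Run:
```python
from h import *
w=get_image("wrist"); crop(w,330,160,450,260,6,"w5c.png",10)
```

```text
(no output)
```

View pics/w5c.png

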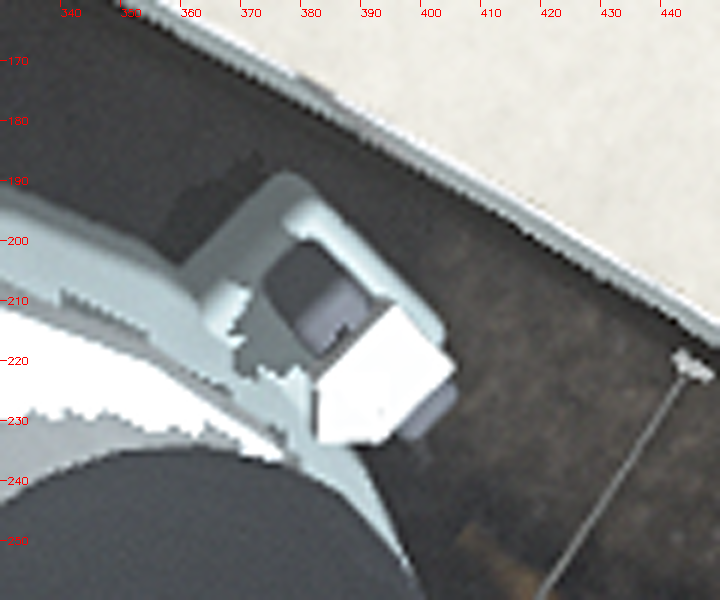

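Run:
```python
from h import *
w=get_image("wrist")
pts=[(381,233.5),(399,215.8),(381,223),(391.5,233.5),(404,221),(394,210.5)]
P=[atz(w,u,v,.039,True)[:2] for u,v in pts]
c=np.array([.5007,.1001])
for p in P: print(p.round(4),np.linalg.norm(p-c).round(4),np.degrees(np.arctan2(*(p-c)[::-1])).round(1))
a=P[1]-P[0];print("axis dir",np.degrees(np.arctan2(a[1],a[0])))
a=P[4]-P[3];b=P[5]-P[2];print(np.degrees(np.arctan2(a[1],a[0])),np.degrees(np.arctan2(b[1],b[0])))
a=P[5]-P[4];print("perp",np.degrees(np.arctan2(a[1],a[0]))-90)
```

```text
[0.4137 0.1226] 0.0899 165.5
[0.3962 0.1274] 0.108 165.4
[0.4069 0.1182] 0.0956 169.1
[0.4102 0.1299] 0.0953 161.8
[0.3977 0.1331] 0.1081 162.2
[0.3945 0.1218] 0.1084 168.4
axis dir 164.71749072832924
165.30570461718787 163.70033627539846
perp -195.84149398294727
```

```bash
python3 -m inch '[[0.05,-1,0,-0.5,0.8,-1,-1],[0.05,-0.8,0,-0.5,0.5,-1,-1],[0,0,0,0,0,0,-1],[0,0,0,0,0,0,-1]]'; python3 p.py
```

```text
clock: 8.88
tcp_pos: [0.4432, 0.0456, 0.1095]
orientation: [-0.763, 3.041, -0.005]
ft_force: [0.5, 1.5, -0.3]
grip_width: 0.166
t 8.88 tcp [0.4432 0.0456 0.1095] x [-0.881 -0.472 -0.005] y [-0.472  0.881 -0.004] z [ 0.006 -0.002 -1.   ] F [ 0.5  1.5 -0.3] g 0.166 q [ 0.01  0.27  1.94 -0.    0.93 -2.05]
r 0.0793 ang -136.5 xang -151.8 tauz [0.09 0.12 0.16]
```

Run:
```python
from h import *
w=get_image("wrist"); crop(w,180,170,480,390,2,"w6.png",20)
d=get_image("scene"); crop(d,190,165,320,260,6,"s6.png")
```

```text
(no output)
```

View pics/w6.png

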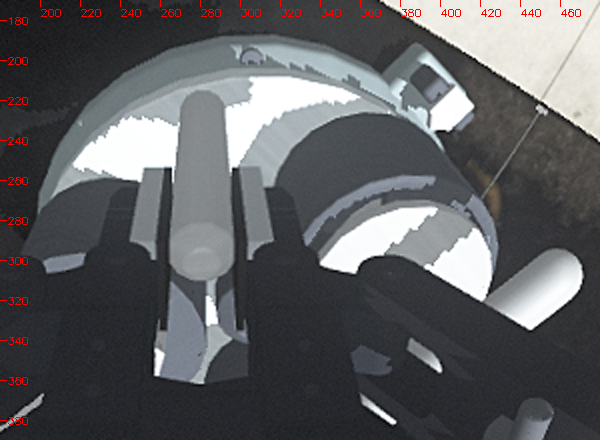

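View pics/s6.png

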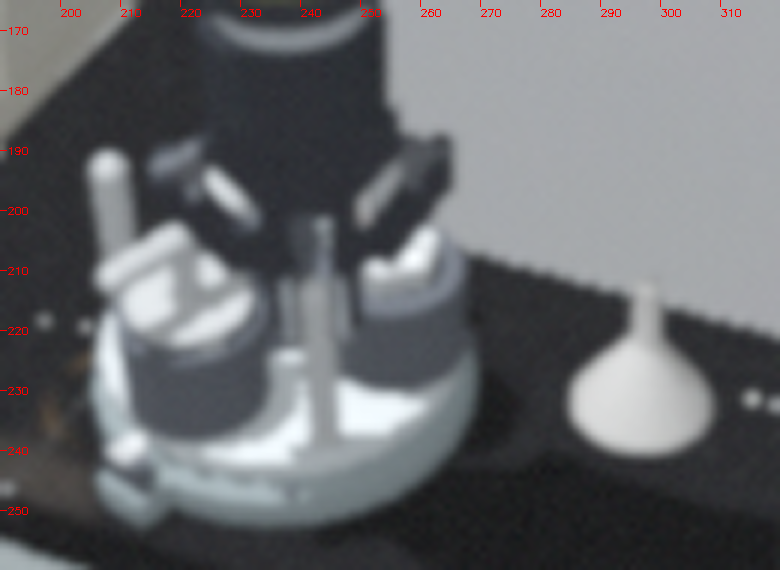

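Run:
```python
from h import *
w=get_image("wrist"); s=get_image("scene"); c=np.array([.5007,.1001])
def pr(n,p): p=p[:2]; print(n,p.round(4),np.linalg.norm(p-c).round(4),np.degrees(np.arctan2(*(p-c)[::-1])).round(1)%360)
pr("peg0 w",atz(w,280,300,.134,True)); pr("barout w",atz(w,458,303,.134,True))
pr("bar out s",atz(s,208,211,.134));pr("bar in s",atz(s,219,204,.134));pr("peg2 s",atz(s,208,192,.134))
```

```text
peg0 w [0.4442 0.0454] 0.0786 224.1
barout w [0.4097 0.1245] 0.0942 165.0
bar out s [0.4124 0.1317] 0.0938 160.3
bar in s [0.4491 0.1199] 0.0553 159.0
peg2 s [0.4817 0.1748] 0.0771 104.3
```

```bash
python3 -m inch '[[0,0,0,0,0,0,0],[0,0,0,0,0,0,0],[0,0,0,0,0,0,0],[0,0,-3,0,0,0,0],[0,0,-5,0,0,0,0],[0,0,-5,0,0,0,0],[0,0,-3,0,0,0,0]]'; python3 -m inch '[[0,2,0,0,0,10.6,0],[0,2,0,0,0,10.6,0],[0,1,0,0,0,10.6,0],[0,0,0,0,0,10.6,0],[0,0,0,0,0,10.6,0],[0,0,0,0,0,10.6,0],[0,0,0,0,0,10.6,0],[0,0,0,0,0,10.6,0],[0,0,0,0,0,10.6,0],[0,0,0,0,0,10.6,0],[0,0,0,0,0,10.6,0],[0,0,0,0,0,10.6,0]]'
python3 -m inch '[[0,0,0,0,0,10.6,0.4],[0,0,0,0,0,10.6,0.4],[0,0,0,0,0,10.6,0.4],[0,0,0,0,0,10.6,0.4],[0,0,0,0,0,10.6,0.4],[0,0,0,0,0,10.6,0.4],[0,0,0,0,0,10.6,0.4],[0,0,0,0,0,10.6,0.4],[0,0,0,0,0,0,0.4]]'
python3 - <<'E'
from h import *
state(); w=get_image("wrist"); cv2.imwrite("pics/w7.png",w["image"][:,:,::-1])
E
```

```text
clock: 9.95
tcp_pos: [0.4399, 0.0456, 0.2716]
orientation: [0.762, -3.046, 0.002]
ft_force: [0.7, 0.4, -0.2]
grip_width: 0.497
clock: 11.45
tcp_pos: [0.4233, 0.0934, 0.2754]
orientation: [2.42, 1.994, 0.008]
ft_force: [-0.8, -0.7, -1.1]
grip_width: 0.5
clock: 12.58
tcp_pos: [0.4215, 0.093, 0.2749]
orientation: [3.135, -0.189, 0.01]
ft_force: [-0.6, 0.2, 0.8]
grip_width: 0.699
t 12.57 tcp [0.4215 0.093  0.2749] x [ 0.993 -0.12   0.006] y [-0.12  -0.993  0.001] z [ 0.006 -0.001 -1.   ] F [-0.6  0.2  0.8] g 0.699 q [ 0.12  0.06  1.71 -0.    1.36  1.81]
```

View pics/w7.png

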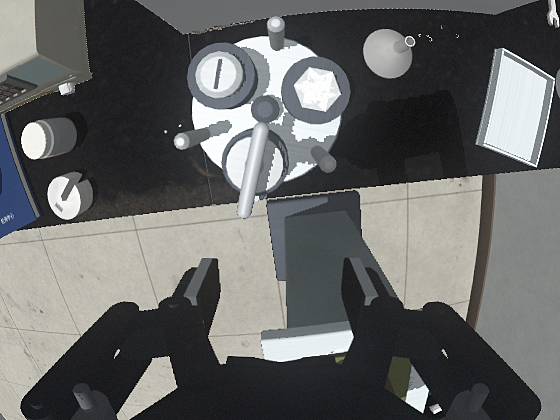

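Run:
```python
from h import *
w=get_image("wrist"); crop(w,165,10,365,230,3,"w7c.png",20)
```

```text
(no output)
```

View pics/w7c.png

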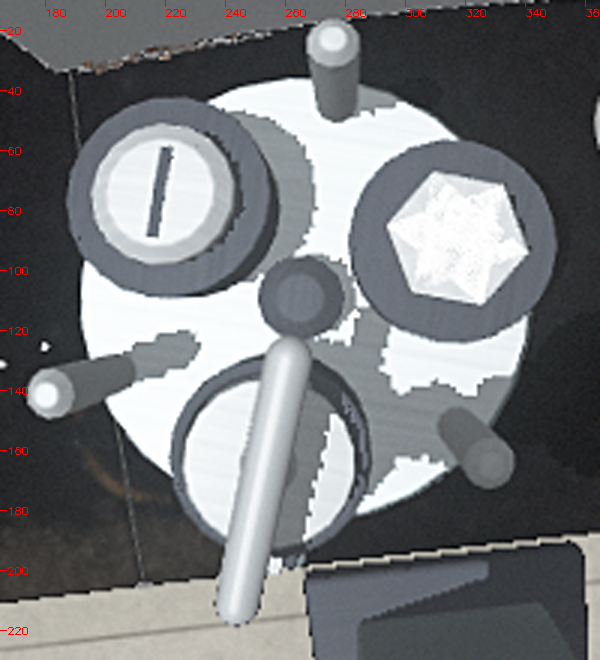

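Run:
```python
from h import *
w=get_image("wrist"); c=np.array([.5007,.1001])
def pr(n,u,v,z):
    p=atz(w,u,v,z,True)[:2]; print(n,p.round(4),np.linalg.norm(p-c).round(4),np.degrees(np.arctan2(*(p-c)[::-1])).round(1)%360); return p
a=pr("peg1",275.7,24.5,.134);b=pr("peg2",181.2,141,.134);e=pr("peg0",328.8,164.8,.134)
cc=(a+b+e)/3; print("axis",cc.round(4),[np.degrees(np.arctan2(*(p-cc)[::-1])).round(1)%360 for p in (a,b,e)],[np.linalg.norm(p-cc).round(4) for p in (a,b,e)])
r=pr("round",219,74.5,.102);h=pr("hex",317.5,90,.102); 
i=pr("barin",262,126,.134);o=pr("barout",243.5,214,.134); k=o-i; print("bar dir",np.degrees(np.arctan2(k[1],k[0])),np.linalg.norm(k),(i+o)/2)
pr("ptr?",254,198,.039)
```

```text
peg1 [0.5748 0.0783] 0.0772 343.6
peg2 [0.4841 0.1745] 0.0762 102.5
peg0 [0.446  0.0466] 0.0765 224.4
axis [0.5016 0.0998] [np.float64(343.6), np.float64(103.2), np.float64(223.7)] [np.float64(0.0762), np.float64(0.0767), np.float64(0.077)]
round [0.5416 0.1375] 0.0554 42.5
hex [0.5143 0.0459] 0.0559 284.1
barin [0.4867 0.1008] 0.014 177.0
barout [0.4097 0.1282] 0.0952 162.8
bar dir 160.40443733609072 0.08169304737083492 [0.44819405 0.11452885]
ptr? [0.399  0.1274] 0.1053 164.9
```

```bash
python3 -m inch '[[0,-4,0,0,0,0,0.4],[-1,-4,0,0,0,0,0.4],[0,0,0,0,0,0,0.4]]'
python3 - <<'E'
from h import *
state(); w=get_image("wrist"); cv2.imwrite("pics/w8full.png",w["image"][:,:,::-1]); crop(w,235,10,435,210,3,"w8.png",20)
E
```

```text
clock: 13.1
tcp_pos: [0.4219, 0.175, 0.275]
orientation: [3.135, -0.181, 0.011]
ft_force: [-0.1, -1.5, -0.6]
grip_width: 0.697
t 13.1 tcp [0.4219 0.175  0.275 ] x [ 0.993 -0.115  0.007] y [-0.115 -0.993  0.001] z [ 0.007 -0.002 -1.   ] F [-0.1 -1.5 -0.6] g 0.697 q [ 0.3   0.1   1.67 -0.    1.37  1.99]
```

View pics/w8.png

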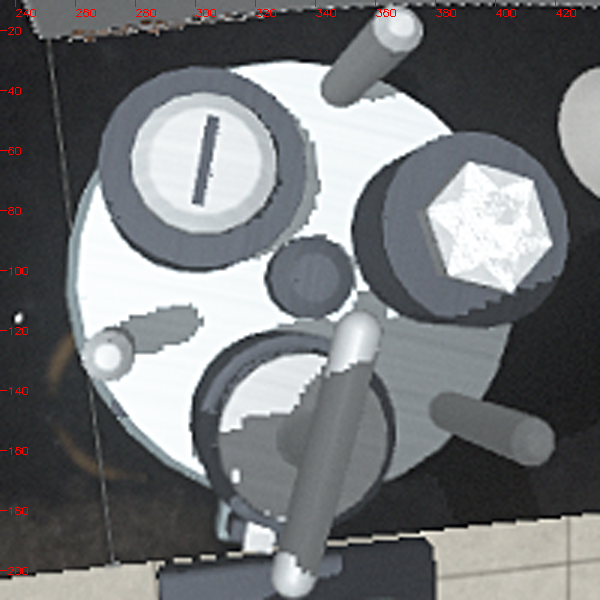

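Run:
```python
from h import *
w=get_image("wrist")
crop(w,295,165,345,205,12,"w8p.png",5)
def f(u,v,z): return atz(w,u,v,z,True)[:2]
a=f(365,19.5,.134);b=f(267.5,128.5,.134);e=f(412,157,.134)
cc=(a+b+e)/3
def an(p): k=p-cc; return np.linalg.norm(k).round(4),np.degrees(np.arctan2(k[1],k[0])).round(1)%360
print(cc,an(a),an(b),an(e)); print("round,hex",an(f(300,64.5,.102)),an(f(395.5,85.5,.102)),"ptr corners",an(f(314.5,185.5,.039)),an(f(317.5,194,.039)))
i=f(351,120,.134);o=f(330,200,.134);k=o-i;print("bar",an(i),an(o),np.degrees(np.arctan2(k[1],k[0])),(i+o)/2)
```

```text
[0.50205917 0.10191102] (np.float64(0.0759), np.float64(343.7)) (np.float64(0.0773), np.float64(103.1)) (np.float64(0.0773), np.float64(224.3))
round,hex (np.float64(0.0552), np.float64(44.3)) (np.float64(0.0557), np.float64(283.3)) ptr corners (np.float64(0.1007), np.float64(161.4)) (np.float64(0.1103), np.float64(164.6))
bar (np.float64(0.0176), np.float64(173.5)) (np.float64(0.0918), np.float64(163.0)) 160.48656075644809 [0.44942571 0.11634418]
```

View pics/w8p.png

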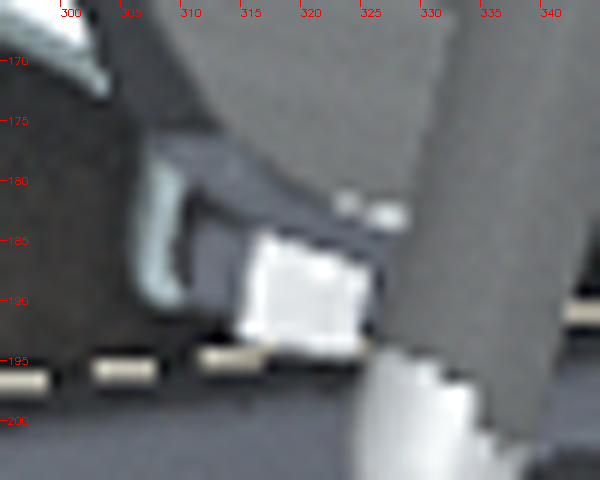

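Run:
```python
from h import *
w=get_image("wrist")
cc=np.array([.50206,.10191])
for u,v in [(316,184.5),(314.5,193.5),(323.8,194.5),(325,186.5),(319.2,194)]:
    p=atz(w,u,v,.039,True)[:2];
    for c in (cc,np.array([.5007,.1001])):
        k=p-c; print(p.round(4),np.linalg.norm(k).round(4),np.degrees(np.arctan2(k[1],k[0])).round(1))
```

```text
[0.4076 0.1312] 0.0989 162.8
[0.4076 0.1312] 0.0982 161.5
[0.3967 0.134 ] 0.1101 163.1
[0.3967 0.134 ] 0.1094 161.9
[0.3942 0.1229] 0.1099 169.0
[0.3942 0.1229] 0.1089 167.9
[0.4039 0.1206] 0.0999 169.2
[0.4039 0.1206] 0.099 168.0
[0.3954 0.1284] 0.1099 166.0
[0.3954 0.1284] 0.109 165.0
```

```bash
python3 -m inch '[[3.2,-0.4,0,0,0,0,0],[3,-0.3,0,0,0,0,0],[0,0,3,0,0,0,0],[0,0,3,0,0,0,0],[0,0,0,0,0,0,0]]'
python3 - <<'E'
from h import *
s,T=state(); print(T.T@(np.array([.4845,.1745,.109])-s["tcp_pos"])*100)
w=get_image("wrist"); cv2.imwrite("pics/w9.png",w["image"][:,:,::-1])
E
```

```text
clock: 13.88
tcp_pos: [0.4879, 0.1656, 0.215]
orientation: [3.131, -0.193, 0.015]
ft_force: [-0.1, 0.6, -0.9]
grip_width: 0.499
t 13.88 tcp [0.4879 0.1656 0.215 ] x [ 0.992 -0.123  0.01 ] y [-0.123 -0.992  0.004] z [ 0.009 -0.005 -1.   ] F [-0.1  0.6 -0.9] g 0.499 q [ 0.25  0.23  1.66 -0.01  1.24  1.95]
[-0.55294265 -0.88176246 10.59135864]
```

View pics/w9.png

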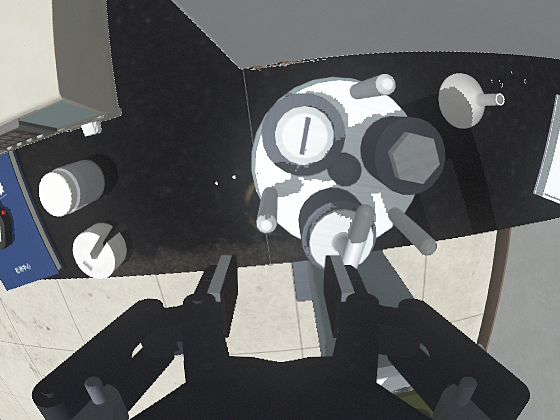

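```bash
python3 -m inch '[[-0.4,-0.9,0,0.3,-0.5,0,0],[0,0,3,0,0,0,0],[0,0,3,0,0,0,0],[0,0,0,0,0,0,0]]'
python3 - <<'E'
from h import *
s,T=state(); print(T.T@(np.array([.4845,.1745,.109])-s["tcp_pos"])*100)
w=get_image("wrist"); cv2.imwrite("pics/w10.png",w["image"][:,:,::-1])
E
```

```text
clock: 14.42
tcp_pos: [0.4905, 0.1777, 0.1617]
orientation: [-3.128, 0.194, -0.023]
ft_force: [-0.0, 0.5, 0.7]
grip_width: 0.501
t 14.43 tcp [0.4905 0.1777 0.1617] x [ 0.992 -0.123  0.014] y [-0.123 -0.992 -0.008] z [ 0.015  0.007 -1.   ] F [-0.   0.5  0.7] g 0.501 q [0.26 0.29 1.73 0.   1.11 1.96]
[-0.62866488  0.4335286   5.25494091]
```

View pics/w10.png

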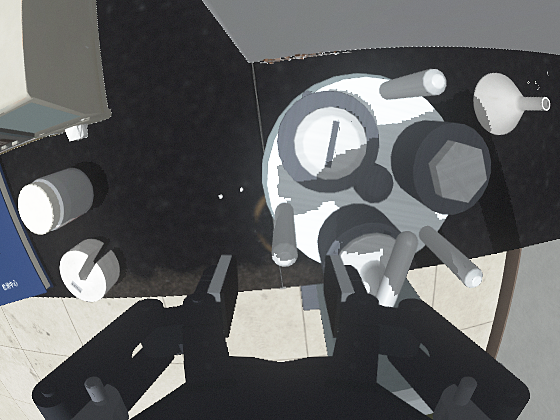

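```bash
python3 -m inch '[[-0.7,0.4,0,-0.4,-0.8,0,0],[-0.15,0,2.6,0,0,0,0],[-0.15,0,2.6,0,0,0,0],[0,0,0,0,0,0,0]]'
python3 - <<'E'
from h import *
s,T=state(); print(T.T@(np.array([.4845,.1745,.109])-s["tcp_pos"])*100)
E
python3 -m inch '[[0,0,0,0,0,0,-1],[0,0,0,0,0,0,-1],[0,0,0,0,0,0,-1],[0,0,0,0,0,0,-1]]' 60
python3 p.py
```

```text
clock: 14.98
tcp_pos: [0.4853, 0.1768, 0.117]
orientation: [-3.13, 0.193, -0.02]
ft_force: [-0.5, -0.1, 0.8]
grip_width: 0.499
t 14.97 tcp [0.4853 0.1768 0.117 ] x [ 0.992 -0.123  0.012] y [-0.123 -0.992 -0.007] z [ 0.013  0.005 -1.   ] F [-0.5 -0.1  0.8] g 0.499 q [0.27 0.34 1.79 0.   1.   1.96]
[-0.05862634  0.2443419   0.79830111]
clock: 15.48
tcp_pos: [0.4863, 0.1763, 0.1194]
orientation: [-3.13, 0.192, -0.024]
ft_force: [0.4, -0.6, -5.3]
grip_width: 0.154
t 15.47 tcp [0.4863 0.1763 0.1194] x [ 0.992 -0.122  0.015] y [-0.122 -0.992 -0.006] z [ 0.016  0.005 -1.   ] F [ 0.4 -0.6 -5.3] g 0.154 q [0.27 0.34 1.79 0.   1.   1.96]
r 0.0775 ang 100.7 xang -7.0 tauz [-0.02 -0.18 -0.03]
```

```bash
python3 -m inch '[[-0.4,0.12,0,0,0,0,-1],[0,0,0,0,0,0,-1],[0,0,0,0,0,0,-1]]'
python3 p.py
```

```text
clock: 15.85
tcp_pos: [0.4853, 0.176, 0.1194]
orientation: [-3.129, 0.192, -0.033]
ft_force: [1.6, -1.2, -5.2]
grip_width: 0.152
t 15.85 tcp [0.4853 0.176  0.1194] x [ 0.992 -0.122  0.021] y [-0.122 -0.993 -0.008] z [ 0.021  0.005 -1.   ] F [ 1.6 -1.2 -5.2] g 0.152 q [ 0.27  0.33  1.8  -0.    0.99  1.96]
r 0.0774 ang 101.5 xang -7.0 tauz [-0.1  -0.16  0.05]
```

```bash
python3 -m inch '[[-0.5,0.17,0,0,-0.5,0,-1],[-0.1,0.03,0,0,-0.5,0,-1],[0,0,0,0,0,0,-1],[0,0,0,0,0,0,-1]]'
python3 p.py
```

```text
clock: 16.35
tcp_pos: [0.4835, 0.1755, 0.1194]
orientation: [-3.126, 0.189, -0.018]
ft_force: [1.7, -0.5, -7.3]
grip_width: 0.149
t 16.35 tcp [0.4835 0.1755 0.1194] x [ 0.993 -0.12   0.011] y [-0.12  -0.993 -0.01 ] z [ 0.012  0.009 -1.   ] F [ 1.7 -0.5 -7.3] g 0.149 q [0.26 0.33 1.79 0.01 1.   1.95]
r 0.0774 ang 102.9 xang -6.9 tauz [-0.08 -0.4   0.21]
```

```bash
python3 -m inch '[[0,0,0,0,0,0,0],[0,0,0,0,0,0,0],[0,0,0,0,0,0,0],[0,0,-3,0,0,0,0],[0,0,-5,0,-0.3,0,0],[-3,0,-5,0.2,-0.3,0,0.2],[-3,0,-3,0,0,0,0.2],[0,0,0,0,0,0,0.2]]'
python3 - <<'E'
from h import *
state(); w=get_image("wrist"); cv2.imwrite("pics/w11full.png",w["image"][:,:,::-1]); crop(w,235,10,435,210,3,"w11.png",20);crop(w,295,165,345,205,12,"w11p.png",5)
E
```

```text
clock: 17.35
tcp_pos: [0.4212, 0.1824, 0.2873]
orientation: [-3.118, 0.192, -0.005]
ft_force: [0.2, -0.9, 0.3]
grip_width: 0.601
t 17.35 tcp [0.4212 0.1824 0.2873] x [ 0.992 -0.122  0.002] y [-0.122 -0.992 -0.018] z [ 0.005  0.017 -1.   ] F [ 0.2 -0.9  0.3] g 0.601 q [0.3  0.09 1.65 0.02 1.39 2.  ]
```

View pics/w11.png

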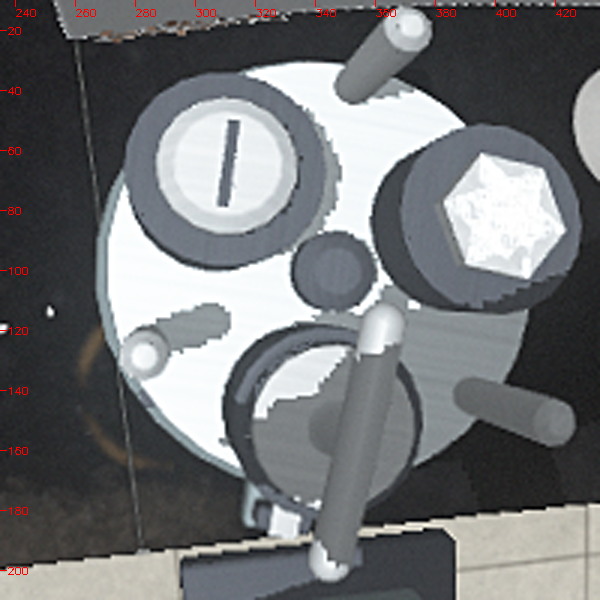

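View pics/w11p.png

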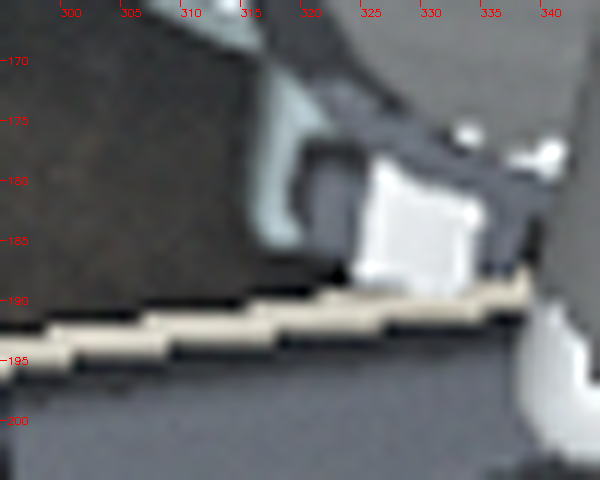

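Run:
```python
from h import *
w=get_image("wrist")
import copy
s=readout.get_state()
# reconstruct w8 camera: same mount
T11=R.from_rotvec(s["orientation"]).as_matrix(); Rm,t=cam(w)
C=T11.T@(-Rm.T@t-s["tcp_pos"]); Rc=Rm@T11
T8=R.from_rotvec([3.135,-.181,.011]).as_matrix(); w8=dict(w); R8=Rc@T8.T; w8["rvec"]=R.from_matrix(R8).as_rotvec(); w8["tvec"]=-R8@(np.array([.4219,.175,.275])+T8@C)
def do(w,pegs,plugs,quad):
    f=lambda u,v,z: atz(w,u,v,z,True)[:2]
    P=[f(*p,.134) for p in pegs]; cc=np.mean(P,axis=0)
    an=lambda p:(np.linalg.norm(p-cc).round(4),np.degrees(np.arctan2(*(p-cc)[::-1])).round(1)%360)
    print(cc.round(4),[an(p) for p in P],[an(f(*p,.102)) for p in plugs],"quad",[an(f(*p,.039)) for p in quad])
do(w8,[(368.7,19.7),(270.7,128.3),(413,156.7)],[(303,64.7),(398.3,86)],[(316.8,184.6),(315.3,193.3),(325,194.3),(326,187.1)])
do(w,[(371.3,19.7),(283.3,128),(420.7,150.7)],[(310.7,65),(402.7,81.7)],[(326.3,178.8),(324.2,188.3),(333.8,189.6),(335,182.1)])
crop(w,335,5,435,175,4,"w11q.png",20)
```

```text
[0.5023 0.101 ] [(np.float64(0.0764), np.float64(343.0)), (np.float64(0.0773), np.float64(103.3)), (np.float64(0.0765), np.float64(223.8))] [(np.float64(0.055), np.float64(44.4)), (np.float64(0.0563), np.float64(282.8))] quad [(np.float64(0.1), np.float64(161.4)), (np.float64(0.1108), np.float64(161.8)), (np.float64(0.1103), np.float64(168.0)), (np.float64(0.1013), np.float64(168.0))]
[0.5022 0.1008] [(np.float64(0.0757), np.float64(345.8)), (np.float64(0.0762), np.float64(105.4)), (np.float64(0.0765), np.float64(225.9))] [(np.float64(0.0549), np.float64(46.0)), (np.float64(0.0555), np.float64(285.8))] quad [(np.float64(0.0975), np.float64(162.0)), (np.float64(0.1097), np.float64(162.1)), (np.float64(0.1096), np.float64(168.4)), (np.float64(0.1), np.float64(168.6))]
```

Run:
```python
from h import *
s,T=state(); print(T.T@(np.array([.447,.1145,.2])-s["tcp_pos"])*100)
d=T.T@[0,0,-1]; print(np.degrees([-d[1],d[0]]))
```

```text
t 17.45 tcp [0.4218 0.1818 0.2847] x [ 0.992 -0.123 -0.001] y [-0.123 -0.992 -0.016] z [ 0.001  0.016 -1.   ] F [ 0.4  0.1 -0.5] g 0.6 q [0.3  0.1  1.65 0.01 1.39 1.99]
[3.33842616 6.50501237 8.36883011]
[-0.89906347  0.03928234]
```

```bash
python3 -m inch '[[1.6,3.2,0,-0.9,0,3,0.2],[1.6,3.2,0,0,0,4,0.2],[0,0,4,0,0,0,0.1],[0,0,4,0,0,0,0.1],[0,0,0,0,0,0,0]]'
cat > q.py <<'E'
from h import *
import sys
s,T=state(); t=np.array(eval(sys.argv[1])); print("shift cm",(T.T@(t-s["tcp_pos"])*100).round(2),"xang",np.degrees(np.arctan2(T[1,0],T[0,0])).round(1))
d=T.T@[0,0,-1]; print("tiltfix",np.degrees([-d[1],d[0]]).round(2),"tau",s["wrist_torque"].round(2))
E
python3 q.py '[.447,.1145,.115]'
python3 - <<'E'
from h import *
w=get_image("wrist"); cv2.imwrite("pics/w12.png",w["image"][:,:,::-1])
E
```

```text
clock: 18.08
tcp_pos: [0.4457, 0.11, 0.1948]
orientation: [3.113, -0.393, -0.016]
ft_force: [0.1, 0.5, 0.4]
grip_width: 0.499
t 18.07 tcp [0.4457 0.11   0.1948] x [ 0.969 -0.248 -0.01 ] y [-0.248 -0.969  0.005] z [-0.011 -0.003 -1.   ] F [0.1 0.5 0.4] g 0.499 q [ 0.15  0.19  1.78 -0.    1.19  1.97]
shift cm [ 0.09 -0.51  7.97] xang -14.4
tiltfix [0.31 0.55] tau [ 0.01 -0.03 -0.02]
```

View pics/w12.png

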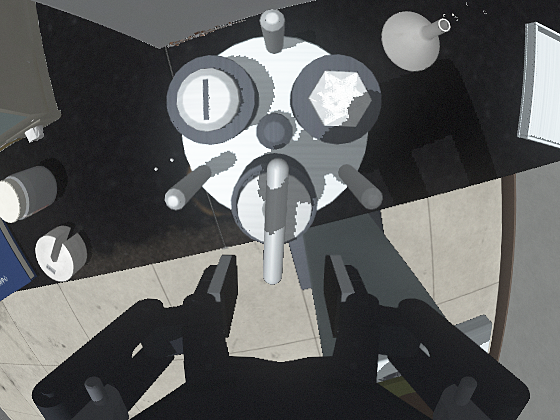

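```bash
python3 -m inch '[[0.1,-0.4,2.5,0,0,0,0],[0,-0.1,2.5,0,0,0,0],[0,0,0,0,0,0,0]]'; python3 q.py '[.447,.1145,.115]'
python3 - <<'E'
from h import *
w=get_image("wrist"); cv2.imwrite("pics/w13.png",w["image"][:,:,::-1])
E
```

```text
clock: 18.5
tcp_pos: [0.454, 0.1157, 0.1485]
orientation: [3.116, -0.392, -0.001]
ft_force: [0.1, -0.3, 0.2]
grip_width: 0.498
t 18.5 tcp [0.454  0.1157 0.1485] x [ 0.969 -0.248 -0.   ] y [-0.248 -0.969  0.001] z [-0.001 -0.001 -1.   ] F [ 0.1 -0.3  0.2] g 0.498 q [ 0.16  0.25  1.84 -0.    1.06  1.98]
shift cm [-0.65  0.28  3.36] xang -14.4
tiltfix [0.08 0.01] tau [0.02 0.05 0.06]
```

View pics/w13.png

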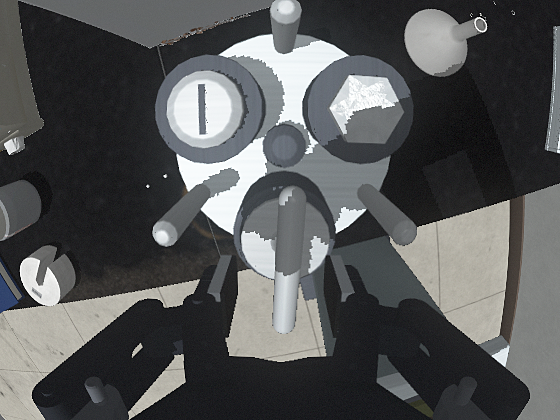

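```bash
python3 -m inch '[[-0.6,0.2,0,0,0,0,0],[-0.15,0,1.7,0,0,0,0],[-0.15,0,1.7,0,0,0,0],[0,0,0,0,0,0,0]]'; python3 q.py '[.447,.1145,.115]'
python3 - <<'E'
from h import *
w=get_image("wrist"); cv2.imwrite("pics/w14.png",w["image"][:,:,::-1])
E
```

```text
clock: 19.05
tcp_pos: [0.4493, 0.1168, 0.1208]
orientation: [-3.115, 0.392, -0.02]
ft_force: [-0.3, -0.6, 0.6]
grip_width: 0.498
t 19.05 tcp [0.4493 0.1168 0.1208] x [ 0.969 -0.248  0.012] y [-0.248 -0.969 -0.004] z [ 0.013  0.001 -1.   ] F [-0.3 -0.6  0.6] g 0.498 q [ 0.16  0.27  1.89 -0.    0.97  1.99]
shift cm [-0.17  0.29  0.58] xang -14.3
tiltfix [-0.23 -0.7 ] tau [0.   0.   0.01]
```

View pics/w14.png

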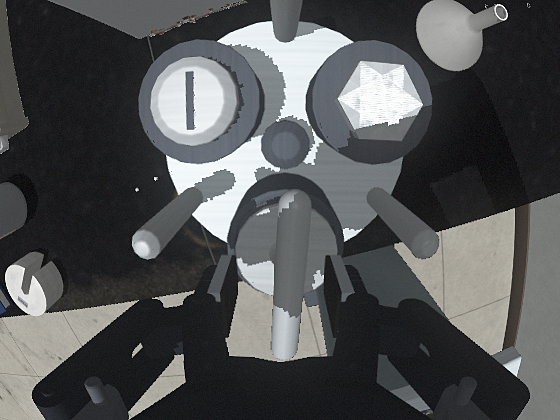

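```bash
python3 -m inch '[[-0.25,0.28,0.3,0,-0.7,0,0],[0,0,0.3,0,0,0,0],[0,0,0,0,0,0,0]]'; python3 q.py '[.447,.1145,.115]'; python3 -m inch '[[0,0,0,0,0,0,-1],[0,0,0,0,0,0,-1],[0,0,0,0,0,0,-1],[0,0,0,0,0,0,-1]]' 60;  python3 q.py '[.447,.1145,.115]'
```

```text
clock: 19.48
tcp_pos: [0.4486, 0.1149, 0.1175]
orientation: [-3.111, 0.391, -0.009]
ft_force: [-0.6, -0.4, 0.2]
grip_width: 0.502
t 19.48 tcp [0.4486 0.1149 0.1175] x [ 0.969 -0.248  0.005] y [-0.248 -0.969 -0.007] z [ 0.006  0.005 -1.   ] F [-0.6 -0.4  0.2] g 0.502 q [0.16 0.28 1.9  0.   0.96 1.97]
shift cm [-0.15  0.08  0.24] xang -14.3
tiltfix [-0.37 -0.29] tau [ 0.    0.   -0.04]
clock: 19.98
tcp_pos: [0.4489, 0.1149, 0.1179]
orientation: [-3.111, 0.391, -0.01]
ft_force: [0.1, 0.3, 0.7]
grip_width: 0.143
t 19.98 tcp [0.4489 0.1149 0.1179] x [ 0.969 -0.248  0.006] y [-0.248 -0.969 -0.007] z [ 0.007  0.005 -1.   ] F [0.1 0.3 0.7] g 0.143 q [0.16 0.28 1.89 0.   0.96 1.97]
shift cm [-0.18  0.09  0.29] xang -14.3
tiltfix [-0.38 -0.32] tau [-0.03  0.05  0.01]
```

```bash
python3 -m inch '[[0,0,-0.05,0,0,-8,-1],[0,0,-0.05,0,0,-8,-1],[0,0,-0.05,0,0,-8,-1],[0,0,0,0,0,0,-1]]' 80;  python3 q.py '[.4489,.1149,.1179]'
```

```text
clock: 20.48
tcp_pos: [0.4492, 0.1152, 0.1197]
orientation: [-3.124, -0.282, -0.013]
ft_force: [-0.4, -0.2, 0.5]
grip_width: 0.139
t 20.48 tcp [0.4492 0.1152 0.1197] x [0.984 0.179 0.008] y [ 0.179 -0.984 -0.004] z [ 0.008  0.006 -1.   ] F [-0.4 -0.2  0.5] g 0.139 q [0.16 0.27 1.89 0.01 0.97 1.54]
shift cm [-0.03  0.03  0.18] xang 10.3
tiltfix [-0.24 -0.48] tau [-0.01  0.1  -0.09]
```

Going well: 24.6° turned, 1.8 mm risen, little force.

```bash
python3 -m inch '[[0,0,-0.06,0,0,-8,-1],[0,0,-0.06,0,0,-8,-1],[0,0,-0.06,0,0,-8,-1],[0,0,-0.06,0,0,-8,-1],[0,0,-0.06,0,0,-8,-1],[0,0,0,0,0,0,-1]]';  python3 q.py '[.4489,.1149,.1179]'
```

```text
clock: 21.22
tcp_pos: [0.4483, 0.1158, 0.1223]
orientation: [-2.838, -1.339, -0.012]
ft_force: [0.2, 0.3, 1.4]
grip_width: 0.135
t 21.23 tcp [0.4483 0.1158 0.1223] x [0.636 0.772 0.009] y [ 0.772 -0.636  0.   ] z [ 0.006  0.007 -1.   ] F [0.2 0.3 1.4] g 0.135 q [0.16 0.27 1.89 0.01 0.98 0.84]
shift cm [-0.04  0.11  0.44] xang 50.5
tiltfix [ 0.01 -0.5 ] tau [-0.    0.1  -0.03]
```

```bash
python3 -m inch '[[0,0,-0.06,0,0,-8,-1],[0,0,-0.06,0,0,-8,-1],[0,0,-0.02,0,0,-4.5,-1],[0,0,0,0,0,0,-1]]';  python3 q.py '[.4489,.1149,.1179]'
python3 - <<'E'
from h import *
w=get_image("wrist"); cv2.imwrite("pics/w15.png",w["image"][:,:,::-1])
E
```

```text
clock: 21.72
tcp_pos: [0.4478, 0.1158, 0.1236]
orientation: [-2.562, -1.814, -0.012]
ft_force: [-0.3, 1.0, 1.3]
grip_width: 0.138
t 21.73 tcp [0.4478 0.1158 0.1236] x [0.332 0.943 0.008] y [ 0.943 -0.332  0.002] z [ 0.005  0.007 -1.   ] F [-0.3  1.   1.3] g 0.138 q [0.16 0.27 1.89 0.01 0.98 0.49]
shift cm [-0.06  0.13  0.57] xang 70.6
tiltfix [ 0.13 -0.44] tau [-0.05  0.06 -0.02]
```

View pics/w15.png

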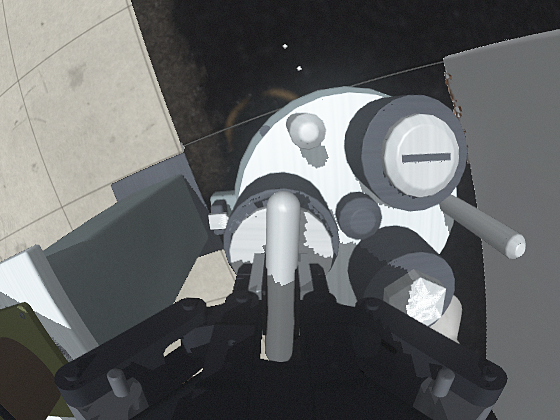

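```bash
python3 -m inch '[[0,0,-0.4,0,0,0,-1],[0,0,-0.6,0,0,0,-1],[0,0,0,0,0,0,-1]]';  python3 q.py '[.4478,.1158,.22]'
```

```text
clock: 22.15
tcp_pos: [0.4468, 0.1155, 0.133]
orientation: [-2.566, -1.807, -0.008]
ft_force: [0.9, 0.3, -3.0]
grip_width: 0.139
t 22.15 tcp [0.4468 0.1155 0.133 ] x [0.337 0.942 0.006] y [ 0.942 -0.337  0.   ] z [ 0.002  0.006 -1.   ] F [ 0.9  0.3 -3. ] g 0.139 q [0.16 0.25 1.88 0.01 1.01 0.5 ]
shift cm [ 0.12  0.09 -8.7 ] xang 70.3
tiltfix [ 0.   -0.36] tau [ 0.03 -0.07  0.01]
```

```bash
python3 -m inch '[[0.03,0.1,-1.5,0,0,0,-1],[0.03,0.1,-1.5,0,0,0,-1],[0.03,0.1,-1.5,0,0,0,-1],[0.03,0.1,-1.5,0,0,0,-1]]';  python3 q.py '[.4478,.1158,.25]';python3 -m inch '[[0,0.1,-2,0,0,0,-1],[0,0.1,-2,0,0,0,-1],[0,0.1,-2,0,0,0,-1],[0,0,0,0,0,0,-1]]';  python3 q.py '[.4478,.1158,.25]'
python3 - <<'E'
from h import *
w=get_image("wrist"); cv2.imwrite("pics/w16.png",w["image"][:,:,::-1])
s=get_image("scene"); crop(s,180,100,400,320,3,"s16.png")
E
```

```text
clock: 22.65
tcp_pos: [0.4489, 0.1145, 0.1927]
orientation: [-2.566, -1.803, -0.001]
ft_force: [0.3, -0.3, -3.4]
grip_width: 0.135
t 22.65 tcp [0.4489 0.1145 0.1927] x [0.339 0.941 0.004] y [ 0.941 -0.339 -0.005] z [-0.003  0.005 -1.   ] F [ 0.3 -0.3 -3.4] g 0.135 q [0.15 0.19 1.78 0.01 1.17 0.5 ]
shift cm [ 0.1  -0.17 -5.73] xang 70.2
tiltfix [-0.26 -0.22] tau [-0.01 -0.02 -0.01]
clock: 23.15
tcp_pos: [0.451, 0.113, 0.2541]
orientation: [-2.567, -1.8, 0.001]
ft_force: [0.5, -0.5, -3.4]
grip_width: 0.139
t 23.15 tcp [0.451  0.113  0.2541] x [0.341 0.94  0.003] y [ 0.94  -0.341 -0.006] z [-0.004  0.005 -1.   ] F [ 0.5 -0.5 -3.4] g 0.139 q [0.15 0.13 1.68 0.01 1.33 0.5 ]
shift cm [ 0.15 -0.4   0.41] xang 70.1
tiltfix [-0.32 -0.18] tau [ 0.    0.02 -0.  ]
```

View pics/w16.png

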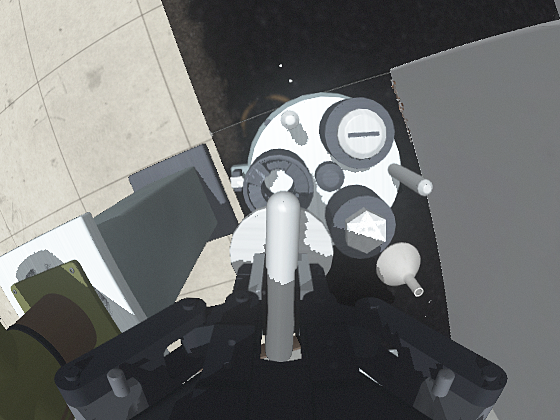

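View pics/s16.png

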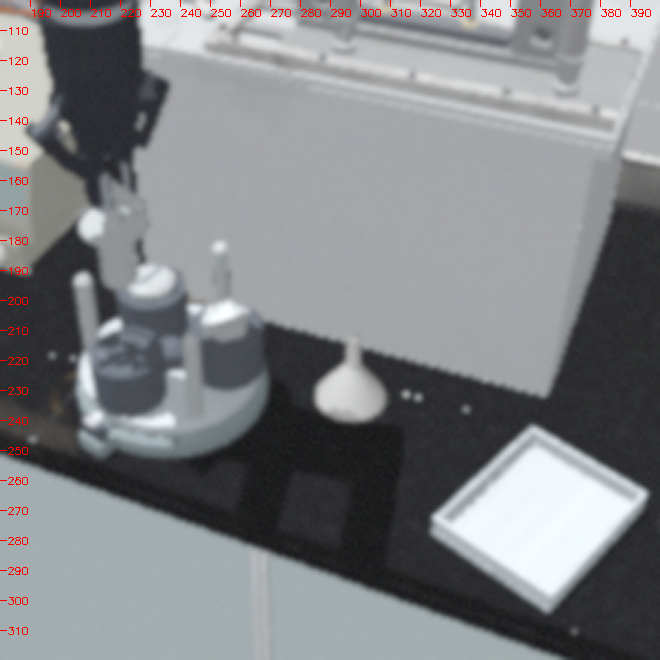

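```bash
python3 -m inch '[[-2.2,1,0,0,0,0,-1],[-4.4,2.05,0,0,0,0,-1],[-4.4,2.05,0,0,0,0,-1],[-4.4,2.05,0,0,0,0,-1],[-4.4,2.05,0,0,0,0,-1],[-4.4,2.05,0,0,0,0,-1],[-4.4,2.05,0,0,0,0,-1],[-4.4,2.05,0,0,0,0,-1],[-1.5,0.7,0,0,0,0,-1],[0,0,0,0,0,0,-1]]';  python3 q.py '[.485,-.271,.1]'
python3 - <<'E'
from h import *
w=get_image("wrist"); cv2.imwrite("pics/w17.png",w["image"][:,:,::-1])
E
```

```text
clock: 24.5
tcp_pos: [0.4765, -0.2741, 0.2338]
orientation: [-2.547, -1.788, 0.026]
ft_force: [-0.9, 0.2, -3.0]
grip_width: 0.137
t 24.5 tcp [ 0.4765 -0.2741  0.2338] x [0.34  0.941 0.004] y [ 0.94  -0.339 -0.034] z [-0.031  0.015 -0.999] F [-0.9  0.2 -3. ] g 0.137 q [-0.6   0.29  1.53 -0.01  1.36 -0.25]
shift cm [ 0.53  1.15 13.35] xang 70.1
tiltfix [-1.94 -0.2 ] tau [ 0.03 -0.09 -0.  ]
```

View pics/w17.png

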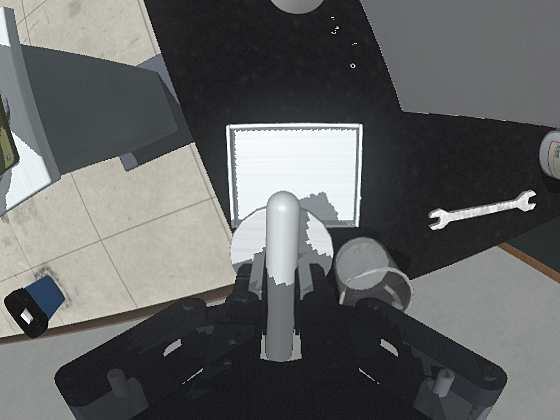

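Run:
```python
from h import *
w=get_image("wrist"); d=get_image("top"); crop(w,210,110,430,320,3,"w17c.png",20)
for u,v in [(228,125),(361.5,124.5),(357.5,226.5)]: print(atz(w,u,v,.022,True).round(4))
print("beaker rim",atz(d,195+0,0,.1)[0], atz(d,433.5,199,.1),atz(w,375,290,.1,True))
```

```text
[ 0.4367 -0.1936  0.022 ]
[ 0.5742 -0.2413  0.022 ]
[ 0.5362 -0.3527  0.022 ]
beaker rim 1.0894628201210292 [ 0.52962889 -0.40746074  0.1       ] [ 0.52967613 -0.39231228  0.1       ]
```

View pics/w17c.png

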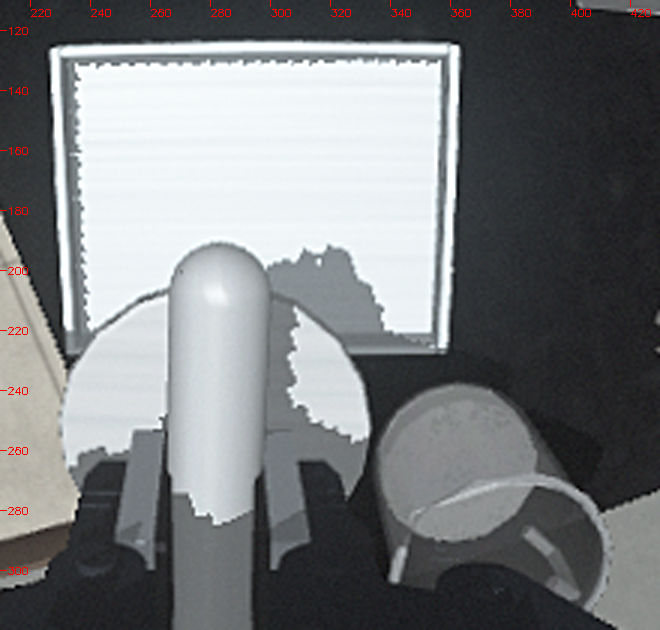

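```bash
python3 -m inch '[[1.1,0.2,0,-1,0,0,-1],[0,0,0,-0.9,0,0,-1],[0,0,3,0,0,0,-1],[0,0,3,0,0,0,-1],[0,0,0,0,0,0,-1]]';  python3 q.py '[.482,-.264,.095]'
```

```text
clock: 25.28
tcp_pos: [0.4833, -0.2559, 0.1759]
orientation: [2.559, 1.816, 0.011]
ft_force: [-0.6, 0.8, -3.4]
grip_width: 0.138
t 25.27 tcp [ 0.4833 -0.2559  0.1759] x [0.33  0.944 0.004] y [ 0.944 -0.33   0.007] z [ 0.008  0.002 -1.   ] F [-0.6  0.8 -3.4] g 0.138 q [-0.57  0.31  1.65  0.01  1.17 -0.23]
shift cm [-0.84  0.08  8.09] xang 70.7
tiltfix [ 0.4  -0.23] tau [0.02 0.01 0.04]
```

```bash
python3 -m inch '[[-0.6,0,2,0.2,0,0,-1],[-0.2,-0.1,2,0.2,0,0,-1],[0,-0.1,2,0,0,0,-1],[0,0,1.3,0,0,0,-1],[0,0,0,0,0,0,-1]]';  python3 q.py '[.482,-.264,.082]'
```

```text
clock: 25.9
tcp_pos: [0.4842, -0.2639, 0.1087]
orientation: [2.551, 1.816, 0.013]
ft_force: [0.2, -0.5, -3.6]
grip_width: 0.141
t 25.9 tcp [ 0.4842 -0.2639  0.1087] x [0.327 0.945 0.001] y [ 0.945 -0.327  0.013] z [ 0.013 -0.003 -1.   ] F [ 0.2 -0.5 -3.6] g 0.141 q [-0.58  0.39  1.73  0.    1.01 -0.25]
shift cm [-0.08 -0.24  2.67] xang 70.9
tiltfix [ 0.76 -0.05] tau [-0.    0.02 -0.02]
```

```bash
python3 -m inch '[[0,0,1,0.5,0,0,-1],[0,0,1,0.3,0,0,-1],[0,0,0.2,0,0,0,-1],[0,0,0,0,0,0,-1]]';  python3 q.py '[.482,-.264,.082]'
python3 - <<'E'
from h import *
w=get_image("wrist"); cv2.imwrite("pics/w18.png",w["image"][:,:,::-1])
s=get_image("scene"); crop(s,310,170,450,310,4,"s18.png")
E
```

```text
clock: 26.4
tcp_pos: [0.4862, -0.2649, 0.0873]
orientation: [2.557, 1.821, 0.002]
ft_force: [0.8, -1.2, -2.5]
grip_width: 0.137
t 26.4 tcp [ 0.4862 -0.2649  0.0873] x [ 0.327  0.945 -0.   ] y [ 0.945 -0.327  0.003] z [ 0.002 -0.001 -1.   ] F [ 0.8 -1.2 -2.5] g 0.137 q [-0.58  0.42  1.74  0.    0.98 -0.24]
shift cm [-0.05 -0.43  0.53] xang 70.9
tiltfix [0.14 0.01] tau [0.05 0.03 0.06]
```

View pics/s18.png

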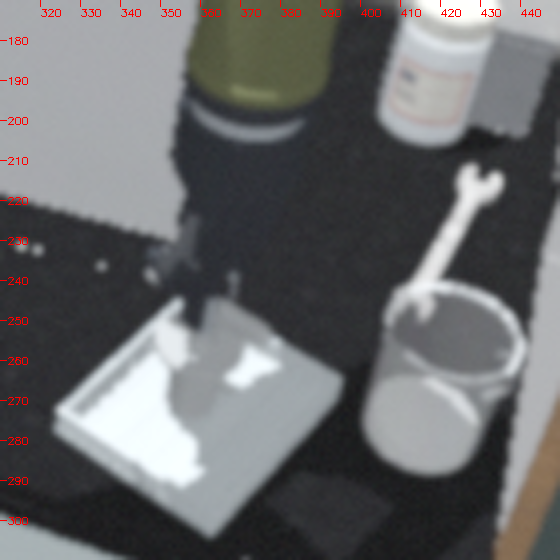

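View pics/w18.png

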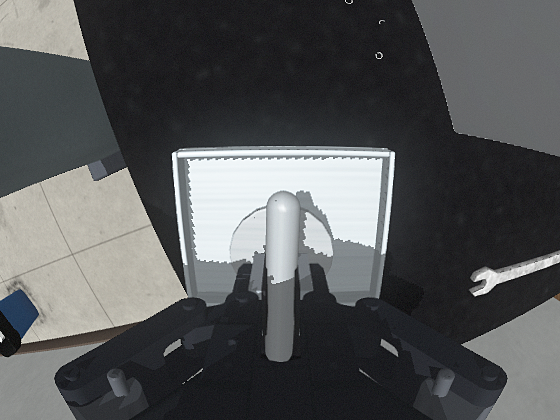

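```bash
python3 -m inch '[[0,0,0.4,0,0,0,-1],[0,0,0,0,0,0,-1]]';  python3 -m inch '[[0,0,0.2,0,0,0,-1],[0,0,0,0,0,0,-1]]'
```

```text
clock: 26.75
tcp_pos: [0.4864, -0.2651, 0.0837]
orientation: [2.557, 1.821, 0.003]
ft_force: [0.1, 0.6, -3.7]
grip_width: 0.136
clock: 27.0
tcp_pos: [0.4871, -0.2656, 0.0824]
orientation: [2.555, 1.819, 0.004]
ft_force: [0.4, 0.2, -4.2]
grip_width: 0.134
```

```bash
python3 -m inch '[[0,0,0.2,0,0,0,-1],[0,0,0,0,0,0,-1]]';  python3 -m inch '[[0,0,0.15,0.1,0,0,-1],[0,0,0,0,0,0,-1]]'; python3 q.py '[.482,-.264,.082]'
```

```text
clock: 27.25
tcp_pos: [0.4881, -0.2665, 0.0826]
orientation: [2.552, 1.818, 0.005]
ft_force: [0.2, -0.1, -3.5]
grip_width: 0.133
clock: 27.5
tcp_pos: [0.4888, -0.267, 0.0823]
orientation: [2.552, 1.818, 0.005]
ft_force: [-0.2, 0.7, -3.1]
grip_width: 0.138
t 27.5 tcp [ 0.4888 -0.267   0.0823] x [ 0.327  0.945 -0.003] y [ 0.945 -0.327  0.009] z [ 0.007 -0.005 -1.   ] F [-0.2  0.7 -3.1] g 0.138 q [-0.58  0.43  1.74 -0.    0.96 -0.24]
shift cm [ 0.06 -0.74  0.02] xang 70.9
tiltfix [0.51 0.15] tau [0.07 0.12 0.  ]
```

```bash
python3 -m inch '[[0,-0.1,0.4,0.3,0,0,-1]]'; python3 -m inch '[[0,0,0.3,0,0,0,-1]]'; python3 q.py '[.482,-.264,.082]'
```

```text
clock: 27.62
tcp_pos: [0.4899, -0.268, 0.082]
orientation: [2.551, 1.817, 0.003]
ft_force: [-6.3, 3.5, 46.1]
grip_width: 0.137
clock: 27.75
tcp_pos: [0.4904, -0.2683, 0.0821]
orientation: [2.55, 1.816, 0.004]
ft_force: [-4.7, 3.3, 21.5]
grip_width: 0.135
t 27.75 tcp [ 0.4904 -0.2683  0.0821] x [ 0.327  0.945 -0.005] y [ 0.945 -0.327  0.011] z [ 0.009 -0.008 -1.   ] F [-4.7  3.3 21.5] g 0.135 q [-0.57  0.43  1.74 -0.    0.96 -0.24]
shift cm [ 0.13 -0.93 -0.  ] xang 70.9
tiltfix [0.62 0.26] tau [0.78 1.24 0.  ]
```

```bash
python3 -m inch '[[0,0,0,0.3,0.1,0,-1],[0,0,0,0,0,0,-1]]'; python3 -m inch '[[0,0,0,0,0,0,-0.4],[0,0,0,0,0,0,-0.2],[0,0,0,0,0,0,-0.2]]' 20; python3 q.py '[.482,-.264,.082]'
python3 - <<'E'
from h import *
w=get_image("wrist"); cv2.imwrite("pics/w19.png",w["image"][:,:,::-1])
E
```

```text
clock: 28.0
tcp_pos: [0.4904, -0.2682, 0.0823]
orientation: [2.553, 1.819, 0.002]
ft_force: [-0.1, -0.2, -1.1]
grip_width: 0.13
clock: 28.38
tcp_pos: [0.4905, -0.2683, 0.0814]
orientation: [2.554, 1.819, 0.002]
ft_force: [-1.5, 0.2, -0.1]
grip_width: 0.401
t 28.38 tcp [ 0.4905 -0.2683  0.0814] x [ 0.327  0.945 -0.003] y [ 0.945 -0.327  0.006] z [ 0.004 -0.004 -1.   ] F [-1.5  0.2 -0.1] g 0.401 q [-0.58  0.44  1.73 -0.    0.96 -0.24]
shift cm [ 0.13 -0.95 -0.07] xang 70.9
tiltfix [0.32 0.16] tau [ 0.03 -0.02 -0.03]
```

View pics/w19.png

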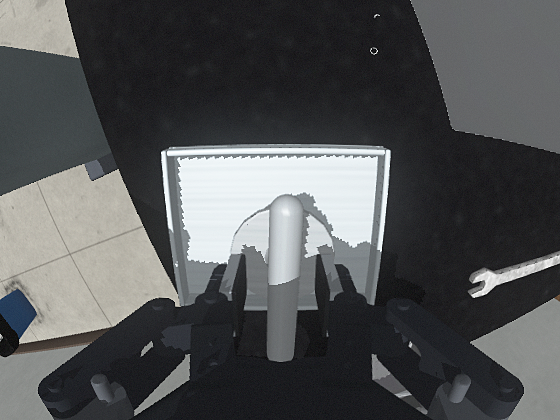

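```bash
python3 -m inch '[[0,0.05,-1,0,0,0,-0.2],[0,0.1,-1.5,0,0,0,-0.2],[0,0.1,-2,0,0,0,-0.2],[0,0.1,-2,0,0,0,-0.2],[0,0,-4,0,0,0,0],[0,0,-5,0,0,0,0],[0,0,0,0,0,0,0]]'; python3 q.py '[.482,-.264,.082]'
python3 - <<'E'
from h import *
w=get_image("wrist"); cv2.imwrite("pics/w20.png",w["image"][:,:,::-1])
E
```

```text
clock: 29.3
tcp_pos: [0.4946, -0.2695, 0.2482]
orientation: [2.549, 1.816, 0.006]
ft_force: [0.5, -0.1, 0.4]
grip_width: 0.5
t 29.3 tcp [ 0.4946 -0.2695  0.2482] x [ 0.327  0.945 -0.004] y [ 0.945 -0.327  0.012] z [ 0.01  -0.008 -1.   ] F [ 0.5 -0.1  0.4] g 0.5 q [-0.57  0.27  1.51 -0.    1.34 -0.24]
shift cm [ 0.18 -1.58 16.6 ] xang 70.9
tiltfix [0.7  0.24] tau [-0.03 -0.05 -0.02]
```

View pics/w20.png

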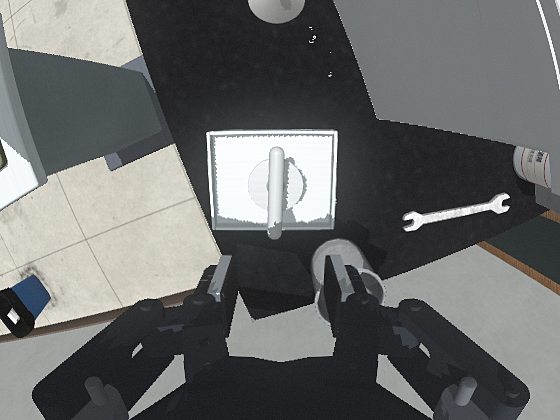

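Run:
```python
from h import *
d=get_image("top"); crop(d,195,150,305,260,7,"t20.png"); cv2.imwrite("pics/t20f.png",d["image"][:,:,::-1])
s=get_image("scene"); cv2.imwrite("pics/s20f.png",s["image"][:,:,::-1])
```

```text
(no output)
```

View pics/t20.png

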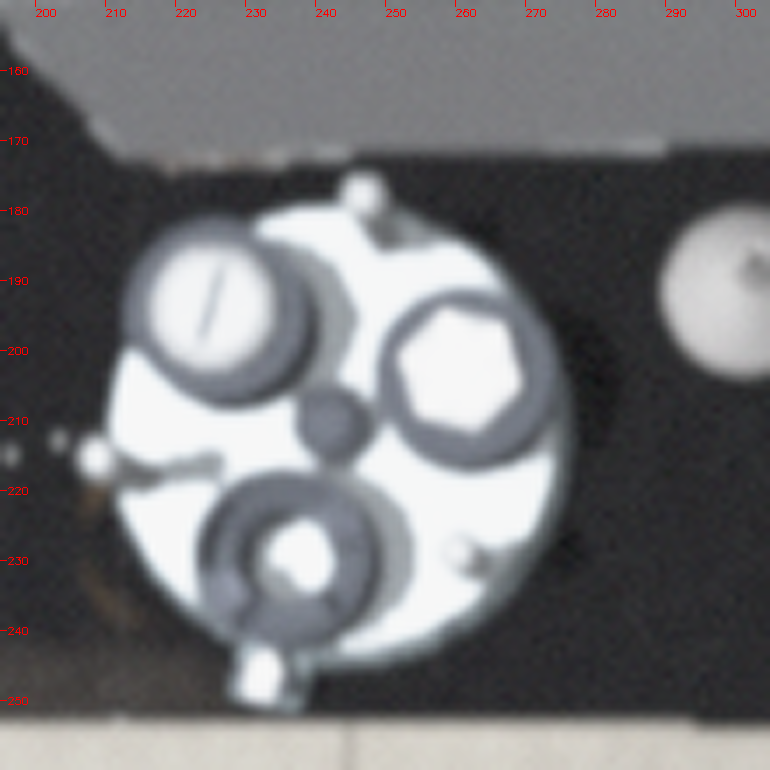

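View pics/s20f.png

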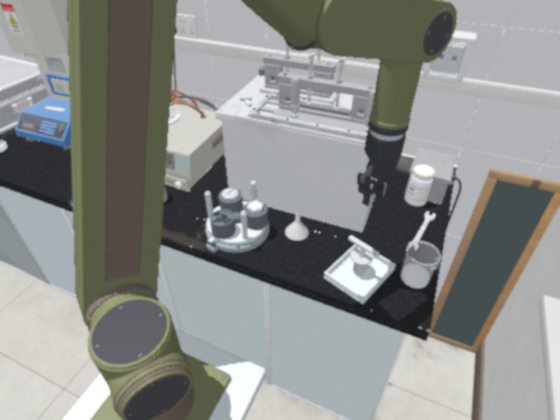

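Checking the final angle in the clean top view: pegs at (246.6,177.6), (208.6,215), (261.4,229.3); pointer centre (232.6,247).

Run:
```python
from h import *
d=get_image("top")
f=lambda u,v,z: atz(d,u,v,z)[:2]
P=[f(246.6,177.6,.134),f(208.6,215,.134),f(261.4,229.3,.134)];cc=np.mean(P,axis=0)
an=lambda p:(np.linalg.norm(p-cc).round(4),np.degrees(np.arctan2(*(p-cc)[::-1])).round(1)%360)
print(cc,[an(p) for p in P],"sock",an(f(236.3,229.7,.09)),"ptr",an(f(232.6,246.8,.039)),an(f(225.5,193.5,.102)),an(f(260.5,203,.102)))
```

```text
[0.5010858  0.09919002] [(np.float64(0.0784), np.float64(346.5)), (np.float64(0.0789), np.float64(105.0)), (np.float64(0.0804), np.float64(226.0))] sock (np.float64(0.0556), np.float64(168.9)) ptr (np.float64(0.102), np.float64(165.1)) (np.float64(0.0561), np.float64(44.9)) (np.float64(0.0549), np.float64(285.9))
```

Run:
```python
from workcell import job
print(job.job_done())
```

```text
the job is handed in; nothing more can be done
None
```

The job is done and handed in at about 29.5 s of the 72 s allowed. No verdict came back.

**Turret:** I gripped peg0 and swung the turret anticlockwise about 154°. A second look showed it about 1.4° short of the pointer, so I nudged it round the rest by peg2.

**Holder:** I gripped the bar, unscrewed it 85° (it rose 5.7 mm), and lifted it straight out. I carried it over the pegs and stood it in the tray near the centre.

**Last checks:**
- **Station at the pointer:** in the final top view the emptied station is at 165.4–165.8° by the pegs and plugs. The pointer is at 165.1°, a difference of under 1°.
- **One reading that disagreed:** reading the socket mouth directly gave 168.9°. I put that down to the socket's side wall showing in the outline, so I trusted the pegs and plugs.
- **Holder in the tray:** the wrist and scene pictures show it standing upright inside the tray, with the gripper open and well above it.
- **Forces:** the highest wrist force I read was 46 N, when pressing the held foot onto the tray floor. At hand-in it read near zero.
- **Jar, funnel, weight and beaker:** the robot did not touch any of them. The funnel and beaker look unmoved in the last views. The arm hid the jar and weight in the final scene picture, and I did not re-measure them at the end.

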